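Pull the middle neck blank from a sloped seasoning stack

ROBOT

A 6-joint arm with a two-finger parallel gripper is mounted at the origin on the work surface. World frame = base frame: x ahead of the robot, y to its left, z up, the work surface at z = 0. Lengths are in m, angles in degrees, forces in N, time in s.
With the tool pointing down it reaches from about 0.35 to 0.85 m from the base axis. Payload 8.1 kg.
Tool frame: the origin (TCP) lies at the very end of the fingers, on their centre line; the grasp point (between the pads) lies 19 mm behind it; x points along the fingers, z is the direction in which the jaws open and shut, and the axes are right-handed (so a half turn about x gives the same grasp; the last joint's range is limited). The gripper opens to 93 mm and grips with 3 to 60 N. Pads are 15 mm wide; open, the fingers measure 128 mm over their backs; the gripper's body (75 mm by 188 mm) begins 65 mm behind the grasp point.
Start: joints at [-74.507, 7.471, 85.268, -0, 87.261, -4.893], TCP at [0.209, -0.562, 0.183] pointing down, gripper open.
Joint ranges: [-169.43, 169.43], [-51.17, 129.36], [1.28, 143.12], [-76.62, 256.62], [0, 156.53], [-152.29, 152.29]. Speed limits (degrees/s): [136.94, 136.94, 159.86, 180, 180, 180].

INTERFACE

Orientations are given as [roll, pitch, yaw] about the fixed x, y, z axes, in that order (R = Rz(yaw) Ry(pitch) Rx(roll)).
In Python, from station import sensors, eyes, ticket gives the robot as it stands.
- The arm moves only by the tool servo_tool, never from a script. Its argument "motion" is text: rows parted by semicolons, each of 6 numbers parted by spaces: the shift along the world's x, y, z in mm, then the turn, a rotation vector about the world's x, y, z in rad. A call has 1 to 5 rows; each row shifts and turns the pose as measured when the row begins; what a row does not reach is not made up. A row lasts 1/12 s, in which the tool goes at most 41.7 mm and 7.16 degrees, less where a joint would pass 70% of its speed; a pose out of reach is approached as far as the arm can. A call with a gripper value outside its range is refused whole. "gripper" is the closure, from 0 (fully open) to 1 (shut), set as the call begins (left out, the last holds). The fingers move at their own pace and stop on an object; "newtons" is the grip in N (left out, the last holds). Time passes only in rows, so rows that do not move let the fingers close. It gives the time, the measured TCP pose, the force and the opening at its end, in the units of the state.
- sensors.get_state(): the state, without advancing time (a new reading comes with each control period).
- eyes.read_camera(name): name is "scene" or "top"; returns a dict with "img" (400x640x3 uint8, red, green, blue), "range_z" (400x640 float32, m along the optical axis (not along the pixel's ray), 0 where there is no reading), "mtx" (3x3 intrinsics, pixels), "camera_from_world" (4x4, takes a point from world to camera coordinates). Camera axes: x right, y down, z forward; pixel columns grow to the right and rows downward; lengths in m; the calibration is good to about 2 mm. A picture is of the moment at which its call begins.
- ticket.job_done(): hands the job in, once; it reports no verdict.
The state is a dict: "clock": time; "joint_pos": joint angles; "dq": joint speeds; "joint_efforts": joint torques, N m; "ee_pos": TCP position; "tcp_rot": TCP orientation; "wrist_force": force on the tool from outside, world axes, zero at the start; "wrist_torque": the same for the moment, N m; "opening": opening from 0.0 (shut) to 1.0 (fully open).
Only numpy, scipy, OpenCV 4.12 (cv2) and the standard library are available. Lean on these libraries where they do the work, as an engineer would, in place of code of your own. Each camera call takes 0.05 s, during which the arm holds its last target.

TASK

I need the middle one of the three neck blanks on the sloped seasoning rack: lift the upper blank off first, then lay the middle one down flat and lengthwise in the planing tray, strips underneath. Then stack the upper blank back squarely on the bottom one, strips down, and ease it fully home against the rack's end stop without ramming it. Leave the bottom blank in its place and do not disturb the jar, the hammer or the clamp.

Things in the scene. Friction and masses are not known exactly. Their poses are not given: they have to be found in the camera images.
- rack: Fixed plywood seasoning rack, foot 250 x 100 mm on the bench, carrying the sloped bed. Origin on the bench under its middle, z up, x horizontal, pointing uphill: the bed rises towards the robot's right (-y), give or take 0.4 rad. The full stack's highest corner is about 210 mm above the bench; nothing stands over it.
- bed: The rack's bed, 90 mm wide, no sides, rising 25 deg from the end stop at its low (left) end. Origin: mid line where the stop's face meets the bed. x uphill (bed to 232 mm), y across, z square out of the bed. Stop: dark board, x -18 to 0 mm, 75 mm high. A blank fully home has its origin at x = 100 mm. Friction keeps a blank from sliding down by itself.
- bottom_blank: Bottom of the stack, lying on the bed: maple neck blank 200 x 46 mm, 32 mm high in all: 24 mm plank on two fixed crosswise 8 mm strips (18 mm wide, centred 70 mm either side of the middle), so an 8 mm gap under its middle. About 0.16 kg. Origin: centre of the strips' underside; x along it, y across, z out of its top. Starts against the stop, x uphill.
- middle_blank: Middle of the stack, on the bottom blank: maple neck blank 200 x 46 mm, 32 mm high in all: 24 mm plank on two fixed crosswise 8 mm strips (18 mm wide, centred 70 mm either side of the middle), so an 8 mm gap under its middle. About 0.16 kg. Origin: centre of the strips' underside; x along it, y across, z out of its top. Starts against the stop, x uphill.
- upper_blank: Top of the stack, on the middle blank: maple neck blank 200 x 46 mm, 32 mm high in all: 24 mm plank on two fixed crosswise 8 mm strips (18 mm wide, centred 70 mm either side of the middle), so an 8 mm gap under its middle. About 0.16 kg. Origin: centre of the strips' underside; x along it, y across, z out of its top. Starts against the stop, x uphill.
- tray: Fixed planing tray on the bench: plywood floor 280 x 150 mm, 12 mm thick, dark rim 8 mm wide and 8 mm above the floor all round (inside 264 x 134 mm). Origin on the bench under its centre, x lengthwise, z up. Rack and tray stand side by side, either one on the left; the bench between them is clear for setting a blank aside.
- glue_jar: Bystander: white jar 60 mm across, 90 mm high, beyond the work. Origin at the centre of its underside.
- hammer: Bystander: hammer lying on the bench at the left edge of the work. Origin on the bench under its middle.
- cam_clamp: Bystander: small wooden bar clamp, 160 mm long, lying on the bench at the right edge of the work. Origin on the bench under its bar's middle.
Not all that is in view belongs to the job. What is shaped like the upper_blank but red or yellow is not meant.

How it is judged (in metres and radians):
On the way, in this order (a step that is already met when the one before it is completed fails the run):
1. The upper blank is lifted off and carried at least 120 mm away while the middle and bottom ones stay stacked (distance between upper_blank and middle_blank above 0.12 m and z of middle_blank in the frame of bed between 0.028 and 0.036 m and x of middle_blank in the frame of bed between 0.08 and 0.12 m), for 0.2 s.
2. The middle blank lies flat in the planing tray, let go (x of middle_blank in the frame of tray between -0.045 and 0.045 m and y of middle_blank in the frame of tray between -0.05 and 0.05 m and z of middle_blank in the frame of tray between 0.008 and 0.016 m and angle between middle_blank's own z axis and vertical below 0.06 rad and angle between the x axis of middle_blank and the x axis of tray, either way round below 0.35 rad and contact force between middle_blank and the fingers below 0.1 N), for 0.2 s.
At the end, for the whole second after the job is handed in: Upper blank upright on the bottom one: within 2.5 mm of home at the stop, 6 mm of the centre line, 0.05 rad square. Bottom blank in place (6 mm along, 8 mm across). Middle blank flat (0.06 rad), strips down, lengthwise (0.35 rad) on the tray floor inside the rim. All at rest (x of upper_blank in the frame of bed between 0.0975 and 0.1025 m and y of upper_blank in the frame of bed between -0.006 and 0.006 m and z of upper_blank in the frame of bed between 0.028 and 0.036 m and angle between the x axis of upper_blank and the x axis of bed, either way round below 0.05 rad and angle between upper_blank's own z axis and vertical between 0.376332 and 0.496332 rad and x of bottom_blank in the frame of bed between 0.094 and 0.106 m and y of bottom_blank in the frame of bed between -0.008 and 0.008 m and z of bottom_blank in the frame of bed between -0.004 and 0.004 m and angle between the x axis of bottom_blank and the x axis of bed, either way round below 0.06 rad and angle between bottom_blank's own z axis and vertical between 0.376332 and 0.496332 rad and x of middle_blank in the frame of tray between -0.045 and 0.045 m and y of middle_blank in the frame of tray between -0.05 and 0.05 m and z of middle_blank in the frame of tray between 0.008 and 0.016 m and angle between middle_blank's own z axis and vertical below 0.06 rad and angle between the x axis of middle_blank and the x axis of tray, either way round below 0.35 rad and linear speed of each of upper_blank, middle_blank, bottom_blank below 0.02 m/s); the robot touches nothing.
It fails at once if A bystander (jar, hammer or clamp) is moved by more than 20 mm (distance of any of glue_jar, hammer, cam_clamp from where it was at the start of the episode above 0.02 m).
It fails at once if The upper blank is rammed against the rack with more than 40 N (contact force between upper_blank and rack above 40 N).
It fails at once if The bottom blank is taken or knocked out of its place (moved by more than 30 mm) (distance of bottom_blank from where it was at the start of the episode above 0.03 m).
It also fails if it takes over 69 s, if anything falls off the work surface, if the arm or the gripper's body presses on something with over 40 N, if the wrist force passes 120 N, or if a joint passes its speed limit or range.

## Working session

There is one attempt and no reset: what is moved stays moved. The work goes in short steps, Python scripts to look and compute and a tool call to move; the robot and the scene stay as the last step left them, time stands still between calls to the robot, and variables do not carry over. Pictures are saved under pics/ and viewed, and the job is handed in when it is done.

Besides the shell and the picture viewer there is one more tool, called after "Request:" by a JSON object that holds its "fn" and its "kwargs", one argument or row to a line. servo_tool: Moves the arm, as the interface text tells. Its arguments: {"type":"object","properties":{"motion":{"type":"string"},"gripper":{"type":"number"},"newtons":{"type":"number"}},"required":["motion"]}

```bash
mkdir -p pics; ls; cat > h.py <<'E'
import numpy as np, cv2
from station import sensors, eyes, ticket
def cam(n):
    d=eyes.read_camera(n); return d
def cloud(d):
    z=d["range_z"]; K=d["mtx"]; v,u=np.mgrid[:z.shape[0],:z.shape[1]]
    P=np.stack([(u-K[0,2])/K[0,0]*z,(v-K[1,2])/K[1,1]*z,z],-1)
    T=np.linalg.inv(d["camera_from_world"]); W=P@T[:3,:3].T+T[:3,3]
    W[z<=0]=np.nan; return W
def save(d,n): cv2.imwrite("pics/"+n,d["img"][...,::-1])
E
python3 - <<'E'
from h import *
print(sensors.get_state())
for n in("scene","top"):
    d=cam(n); save(d,n+"0.png"); np.savez("/tmp/"+n+"0.npz",**d)
    T=np.linalg.inv(d["camera_from_world"]);print(n,T[:3,3],T[:3,2])
E
```

```text
pics
{'clock': 0.0, 'joint_pos': array([-7.45057974e+01,  7.51472258e+00,  8.53293817e+01,  1.53041225e-03,
        8.72615365e+01, -4.89193352e+00]), 'dq': array([ 0.03699528, -0.03051438, -0.01244239, -0.07308328, -0.00811401,
       -0.02867583]), 'joint_efforts': array([ 7.34056957e-04, -5.59835100e+01, -4.91760314e+01,  7.70069053e-02,
        3.55365314e-02, -1.46691996e-04]), 'ee_pos': array([ 0.20887884, -0.56178841,  0.18209055]), 'tcp_rot': array([174.2791051 ,  89.8943482 , 104.66516671]), 'wrist_force': array([-0.19797153,  0.02257364, -0.1444448 ]), 'wrist_torque': array([-0.03302931,  0.03321366, -0.02907752]), 'opening': 1.0002657891712716}
scene [ 1.56479009 -0.87447729  1.22421061] [-0.5702163   0.4958011  -0.65500736]
top [ 0.32417197 -0.00470725  1.45117776] [ 1.70428355e-01 -6.14014787e-04 -9.85369879e-01]
```

View pics/scene0.png

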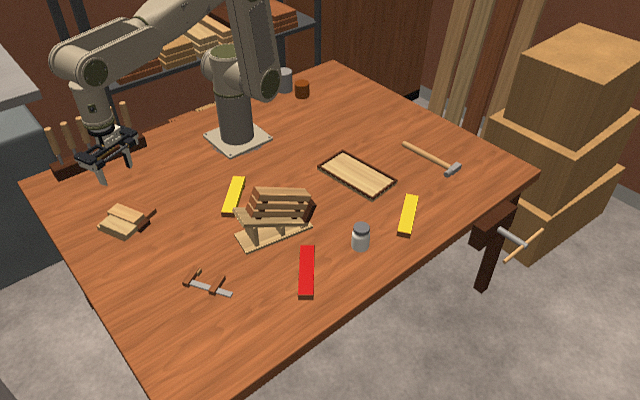

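View pics/top0.png

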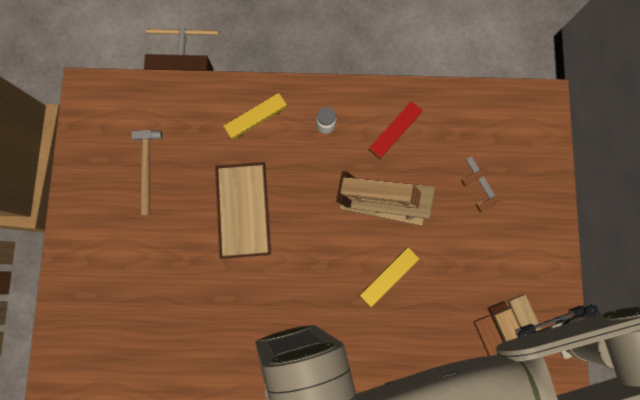

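The scene view shows the stack on the rack near (275,210) and the tray at (357,175). In the top view the rack is at (387,200), the tray at (243,210), the jar at (326,120), the hammer at (146,170) and the clamp at (480,185). The bench between rack and tray is clear.

```bash
python3 - <<'E'
from h import *
d=dict(np.load("/tmp/top0.npz")); W=cloud(d)
def at(u,v): return np.round(W[v,u],4)
for n,p in dict(jar=(326,115),tray=(243,210),trL=(222,210),trayTL=(220,167),blank=(375,188),stop=(345,190),ham=(146,180),red=(395,130),yel=(390,277),clamp=(480,185)).items(): print(n,at(*p))
# rack region
sub=W[165:230,330:440]; 
print(np.nanmax(sub[...,2]))
s=np.load("/tmp/scene0.npz"); Ws=cloud(dict(s))
# tray via heights, both cams
for nm,w in(("top",W),("scene",Ws)):
    m=(w[...,2]>.007)&(w[...,2]<.035)&(w[...,1]>.05)&(w[...,1]<.42)&(w[...,0]>.38)&(w[...,0]<.8)
    n,l,st,c=cv2.connectedComponentsWithStats(m.astype(np.uint8))
    for i in range(1,n):
        if st[i,4]>100:
            p=w[l==i]; r=cv2.minAreaRect(p[:,:2].astype(np.float32)); print(nm,st[i],r,np.median(p[:,2]))
img=cv2.resize(d["img"][150:240,320:450],None,fx=6,fy=6,interpolation=cv2.INTER_CUBIC); cv2.imwrite("pics/ctop.png",img[...,::-1])
img=cv2.resize(s["img"][165:265,215:335],None,fx=6,fy=6,interpolation=cv2.INTER_CUBIC); cv2.imwrite("pics/cscene.png",img[...,::-1])
E
```

```text
jar [ 0.7871 -0.0332  0.0918]
tray [0.5129 0.2077 0.0099]
trL [0.5114 0.2703 0.0107]
trayTL [0.6397 0.2809 0.0239]
blank [ 0.5597 -0.1668  0.1688]
stop [ 0.5593 -0.0888  0.1298]
ham [0.5952 0.5004 0.0218]
red [ 0.7659 -0.245   0.0292]
yel [ 0.3254 -0.2282  0.0283]
clamp [ 0.6075 -0.508  -0.0008]
0.21097533744952135
top [223 116  45  24 476] ((0.782780110836029, 0.2129545509815216), (0.04794970899820328, 0.12898725271224976), 33.42047119140625) 0.03050109773749754
top [ 215  160   56   96 4384] ((0.5180896520614624, 0.21057946979999542), (0.2866643965244293, 0.1515190750360489), 5.821533679962158) 0.012636858912194238
scene [ 317  151   81   50 1773] ((0.5142347812652588, 0.20551393926143646), (0.2825593054294586, 0.16389888525009155), 5.311809539794922) 0.012792135345617295
scene [400 193  19  25 230] ((0.7788525819778442, 0.2110137641429901), (0.04598196968436241, 0.1360516995191574), 33.438621520996094) 0.030876882828739682
```

```bash
sleep 1
```

```text
(no output)
```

View pics/ctop.png

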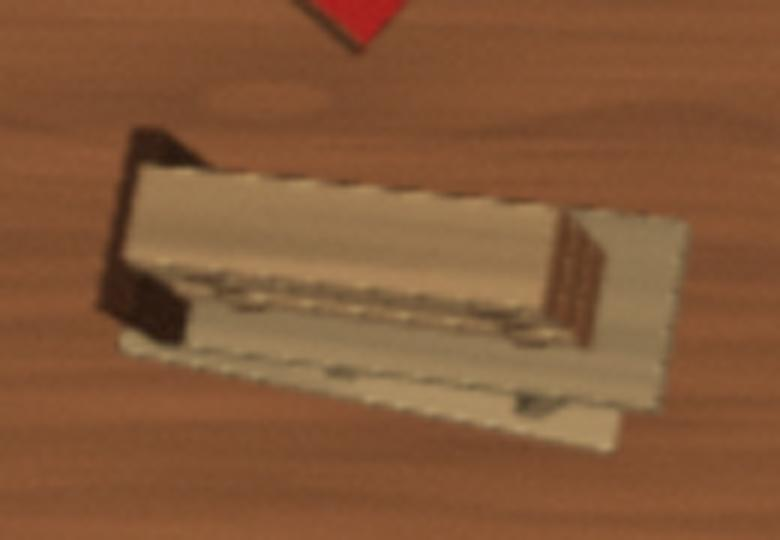

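View pics/cscene.png

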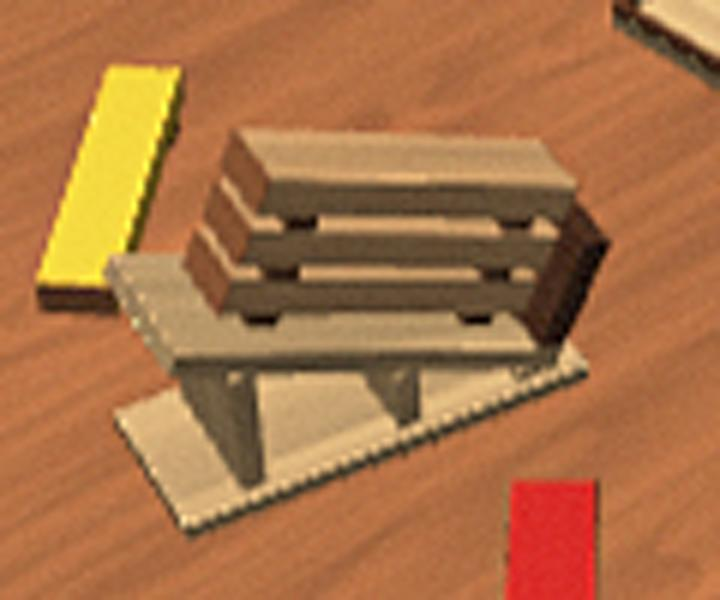

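```bash
cat >> h.py <<'E'
def fitplane(p):
    c=p.mean(0)
    for _ in range(8):
        u,s,vt=np.linalg.svd(p-c,full_matrices=False); n=vt[2]*np.sign(vt[2,2])
        r=(p-c)@n
        k=abs(r)<max(.003,2*np.median(abs(r)))
        c=p[k].mean(0); u,s,vt=np.linalg.svd(p[k]-c,full_matrices=False); n=vt[2]*np.sign(vt[2,2])
    return c,n
E
python3 - <<'E'
from h import *
for nm,box in(("top",(338,178,416,206)),("scene",(250,186,312,200))):
    d=dict(np.load(f"/tmp/{nm}0.npz")); W=cloud(d)
    u0,v0,u1,v1=box
    core=dict(top=(350,182,405,190),scene=(262,189,305,193))[nm]
    a,b,c_,e=core
    p=W[b:e,a:c_].reshape(-1,3); p=p[~np.isnan(p).any(1)]
    c,n=fitplane(p)
    q=W[v0:v1,u0:u1].reshape(-1,3); q=q[~np.isnan(q).any(1)]
    q=q[abs((q-c)@n)<.005]; c,n=fitplane(q)
    r=(q-c)@n
    up=np.array([-n[0],-n[1],0]); yaw=np.degrees(np.arctan2(up[1],up[0]))
    print(nm,len(q),"n",n,"tilt",np.degrees(np.arccos(n[2])),"yaw",yaw,"rms",r.std())
    # inplane axes
    ex=up/np.linalg.norm(up); ex=ex-n*(ex@n); ex/=np.linalg.norm(ex); ey=np.cross(n,ex)
    uv=np.stack([(q-c)@ex,(q-c)@ey],1).astype(np.float32)
    R=cv2.minAreaRect(uv); print(R); 
    print("center",c+ex*R[0][0]+ey*R[0][1])
E
```

```text
top 390 n [0.96419359 0.03438554 0.26296074] tilt 74.75418545442338 yaw -177.95755564788493 rms 0.002851807203596312
((-0.043905165046453476, -0.01649382710456848), (0.22932103276252747, 0.22660118341445923), 77.9518051147461)
center [ 0.5897539  -0.17589958  0.08007856]
scene 460 n [0.07376899 0.41414104 0.90721846] tilt 24.876250370914082 yaw -100.09989788215175 rms 0.0017198325155405238
((-0.005059301853179932, -0.000812852755188942), (0.05491860583424568, 0.20447951555252075), 89.48725891113281)
center [ 0.55755735 -0.1731922   0.16455279]
```

```bash
cat >> h.py <<'E'
from scipy.optimize import least_squares
from scipy.spatial.transform import Rotation as Ro
def bedR(yaw): # yaw rad of uphill
    return (Ro.from_euler('z',yaw)*Ro.from_euler('y',-np.radians(25))).as_matrix()
def proj(d,P):
    C=np.c_[P,np.ones(len(P))]@d["camera_from_world"].T; C=C[:,:3]@d["mtx"].T
    return C[:,:2]/C[:,2:]
E
python3 - <<'E'
from h import *
D={n:dict(np.load(f"/tmp/{n}0.npz")) for n in("top","scene")}
def un(c,o): return (np.array(c,float)+.5)/6-.5+np.array(o)
# bed-frame points for upper blank top: x 0/200, z 96, y +-23 . yaw ~-100 => uphill -y; bed y axis -> world +x
obs={"top":( [(0,23),(200,23),(200,-23),(0,-23)],un([(140,165),(560,205),(545,310),(125,265)],(320,150))),
 "scene":([(200,-23),(0,-23),(0,23),(200,23)],un([(240,130),(540,140),(575,187),(270,185)],(215,165)))}
def f(p,names,full=False):
    R=bedR(p[3]); r=[]
    for n in names:
        X=np.array([(a/1e3,b/1e3,.096) for a,b in obs[n][0]])@R.T+p[:3]
        r.append(proj(D[n],X)-obs[n][1])
    return np.concatenate(r).ravel()
for names in(("top","scene"),("top",),("scene",)):
    s=least_squares(f,[.56,-.07,.03,np.radians(-97)],args=(names,))
    print(names,s.x[:3],np.degrees(s.x[3]),np.round(s.fun.reshape(-1,2),1).tolist())
E
```

```text
('top', 'scene') [ 0.56643605 -0.12053916  0.03211814] -99.54925497777339 [[0.4, 0.7], [0.6, 0.4], [0.4, 0.0], [-0.1, -0.1], [-0.5, 0.4], [0.3, 0.1], [1.3, -0.0], [0.9, -0.4]]
('top',) [ 0.56763389 -0.12001391  0.02950796] -99.58140456192235 [[0.2, 0.4], [0.2, 0.2], [-0.0, -0.3], [-0.3, -0.3]]
('scene',) [ 0.54596179 -0.10810141  0.01095393] -100.30731117016924 [[-0.5, 0.2], [-0.4, 0.3], [0.3, 0.2], [0.5, -0.7]]
```

```bash
python3 - <<'E'
from h import *
s=sensors.get_state(); R=Ro.from_euler('xyz',s["tcp_rot"],degrees=True).as_matrix(); print(R.round(3))
D={n:dict(np.load(f"/tmp/{n}0.npz")) for n in("top","scene")}
for n in D:
    W=cloud(D[n])
    # bench height near work
    m=(W[...,0]>.4)&(W[...,0]<.7)&(W[...,1]>-.04)&(W[...,1]<.1)&(abs(W[...,2])<.02); print(n,"bench",np.median(W[m][:,2]),W[m][:,2].std())
# desired tool orientation at bed
B=bedR(np.radians(-99.6))
for sg in(1,-1):
    x=-B[:,2]; z=sg*B[:,1]; y=np.cross(z,x); Rd=np.stack([x,y,z],1)
    rv=Ro.from_matrix(Rd@R.T).as_rotvec(); print(sg,rv,np.degrees(np.linalg.norm(rv)))
    print(Ro.from_matrix(Rd).as_euler('xyz',degrees=True))
# refine z of bed using planes: scene depth, with known tilt/yaw
for n,box in(("top",[(345,181),(408,187),(407,198),(345,191)]),("scene",[(258,188),(303,190),(307,194),(262,194)])):
    W=cloud(D[n]); m=np.zeros(W.shape[:2],np.uint8); cv2.fillPoly(m,[np.array(box)],1)
    p=W[m>0]; h=(p-np.array([.5665,-.1205,.032]))@B[:,2]; print(n,len(p),np.median(h),h.std()); c,nn=fitplane(p); print(nn,np.degrees(np.arctan2(-nn[1],-nn[0])))
E
```

```text
[[-0.     0.937  0.348]
 [ 0.002  0.348 -0.937]
 [-1.     0.    -0.002]]
top bench -0.00017662985253941166 0.003146831233009485
scene bench -0.00044730610953891414 0.00309333329341362
1 [-0.35300555  0.28996331  1.03054227] 64.5870856813728
[-90.   65.  -99.6]
-1 [-0.33681784 -0.40401203 -2.05546075] 121.56418487949108
[ 90.   65.  -99.6]
top 733 nan nanTraceback (most recent call last):
  File "<stdin>", line 17, in <module>
  File "h.py", line 14, in fitplane
    u,s,vt=np.linalg.svd(p-c,full_matrices=False); n=vt[2]*np.sign(vt[2,2])
           ~~~~~~~~~~~~~^^^^^^^^^^^^^^^^^^^^^^^^^
    u, s, vh = gufunc(a, signature=signature)
               ~~~~~~^^^^^^^^^^^^^^^^^^^^^^^^
    raise LinAlgError("SVD did not converge")
numpy.linalg.LinAlgError: SVD did not converge
```

```bash
python3 - <<'E'
from h import *
D={n:dict(np.load(f"/tmp/{n}0.npz")) for n in("top","scene")}
B=bedR(np.radians(-99.6))
for n,box in(("top",[(345,181),(408,187),(407,198),(345,191)]),("scene",[(258,188),(303,190),(307,194),(262,194)])):
    W=cloud(D[n]); m=np.zeros(W.shape[:2],np.uint8); cv2.fillPoly(m,[np.array(box)],1)
    p=W[m>0]; p=p[~np.isnan(p).any(1)]; h=(p-np.array([.5665,-.1205,.032]))@B[:,2]; print(n,len(p),np.median(h),h.std()); c,nn=fitplane(p); print(nn,np.degrees(np.arctan2(-nn[1],-nn[0])))
    # extents of points on plane, with rows: edges in bed coordinates
    q=W[~np.isnan(W).any(2)]; b=(q-np.array([.5665,-.1205,.032]))@B
    k=(abs(b[:,2]-np.median(h))<.005)&(b[:,0]>-.03)&(b[:,0]<.25)&(abs(b[:,1])<.05); b=b[k]
    print(n,"x",np.percentile(b[:,0],[0,1,50,99,100]).round(4),"y",np.percentile(b[:,1],[0,1,50,99,100]).round(4))
E
```

```text
top 728 0.09954338002489115 0.002433391908544457
[0.09227253 0.41380343 0.90567793] -102.57052412469942
top x [-0.0027  0.0008  0.1041  0.1983  0.2006] y [-0.0242 -0.0226 -0.      0.0236  0.0255]
scene 269 0.09777631839481804 0.001569078733031944
[0.0566569  0.41969411 0.9058956 ] -97.68820610838291
scene x [0.0026 0.0053 0.112  0.2036 0.2071] y [-0.0269 -0.0259  0.0024  0.0258  0.0289]
```

```bash
cat >> h.py <<'E'
O=np.array([.567,-.1195,.0342]); YAW=np.radians(-99.6); B=bedR(YAW)
def toolR(xdir,zdir):
    return np.stack([xdir,np.cross(zdir,xdir),zdir],1)
RB=toolR(-B[:,2],B[:,1])
def flatR(zyaw): 
    a=np.radians(zyaw); return toolR(np.array([0,0,-1.]),np.array([np.cos(a),np.sin(a),0]))
def bed(x,y,z): return O+B@np.array([x,y,z])/1e3
def go(p,R,n=None):
    s=sensors.get_state(); Rc=Ro.from_euler('xyz',s["tcp_rot"],degrees=True).as_matrix()
    dp=(np.array(p)-s["ee_pos"])*1e3; rv=Ro.from_matrix(R@Rc.T).as_rotvec()
    m=max(np.linalg.norm(dp)/41.7,np.linalg.norm(rv)/.1249); n=n or int(np.ceil(m))
    b=(s["ee_pos"]-O)@B*1e3
    print("t",round(s["clock"],2),"pos",s["ee_pos"].round(4),"inbed",b.round(1),"F",s["wrist_force"].round(1),"open",round(s["opening"],3))
    print("total",dp.round(1),rv.round(3),"min rows",round(m,1)," per row of",n,":",(dp/n).round(1),(rv/n).round(4))
E
python3 -c "
from h import *
go(bed(100,0,140),RB,14)"
```

```text
t 0.1 pos [ 0.2089 -0.5619  0.1822] inbed [ 512.  -279.3  -75.4] F [ 0.7 -0.9 -0.3] open 0.999
total [352.9 411.4  21.1] [-0.353  0.29   1.031] min rows 13.0  per row of 14 : [25.2 29.4  1.5] [-0.0252  0.0207  0.0736]
```

Request:
{"fn": "servo_tool", "kwargs": {
  "motion": "25 29 15 -.025 .021 .074; 25 29 15 -.025 .021 .074; 25 29 15 -.025 .021 .074; 25 29 15 -.025 .021 .074; 25 29 15 -.025 .021 .074",
  "gripper": 0
}}

```text
clock: 0.52
ee_pos: [0.3267, -0.4142, 0.2485]
tcp_rot: [-76.7, 80.6, -125.3]
wrist_force: [0.7, 0.0, 0.1]
opening: 0.996
```

Request:
{"fn": "servo_tool", "kwargs": {
  "motion": "25 29 0 -.025 .021 .074; 25 29 0 -.025 .021 .074; 25 29 0 -.025 .021 .074; 25 29 0 -.025 .021 .074; 25 29 0 -.025 .021 .074"
}}

```text
clock: 0.93
ee_pos: [0.4572, -0.2624, 0.2536]
tcp_rot: [-83.1, 71.0, -109.3]
wrist_force: [0.9, -0.9, -0.1]
opening: 1.002
```

```bash
python3 -c "
from h import *
go(bed(100,0,140),RB,5)"
```

```text
t 0.93 pos [ 0.4572 -0.2624  0.2536] inbed [237.  -84.4 131.6] F [ 0.9 -0.9 -0.1] open 1.002
total [104.6 111.9 -50.3] [-0.09  0.07  0.28] min rows 3.9  per row of 5 : [ 20.9  22.4 -10.1] [-0.018   0.014   0.0561]
```

Request:
{"fn": "servo_tool", "kwargs": {
  "motion": "21 22.5 -8 -.018 .014 .056; 21 22.5 -8 -.018 .014 .056; 21 22.5 -10 -.018 .014 .056; 21 22.5 -12 -.018 .014 .056; 21 22.5 -12 -.018 .014 .056"
}}

```text
clock: 1.35
ee_pos: [0.569, -0.1398, 0.2042]
tcp_rot: [-89.7, 64.7, -98.1]
wrist_force: [1.4, -0.6, 1.1]
opening: 1.003
```

```bash
python3 -c "
from h import *
go(bed(100,0,110),RB)
for n in('top','scene'):
    d=cam(n); save(d,n+'1.png')
    c=dict(top=(140,250,310,470),scene=(110,270,180,340))[n]
    cv2.imwrite('pics/c'+n+'1.png',cv2.resize(d['img'][c[0]:c[1],c[2]:c[3]],None,fx=4,fy=4,interpolation=cv2.INTER_CUBIC)[...,::-1])
"
```

```text
t 1.35 pos [ 0.569  -0.1398  0.2042] inbed [ 89.7   5.3 145.8] F [ 1.4 -0.6  1.1] open 1.003
total [ -9.3 -23.2 -28.1] [ 0.005  0.002 -0.021] min rows 0.9  per row of 1 : [ -9.3 -23.2 -28.1] [ 0.005   0.0016 -0.0214]
```

View pics/cscene1.png

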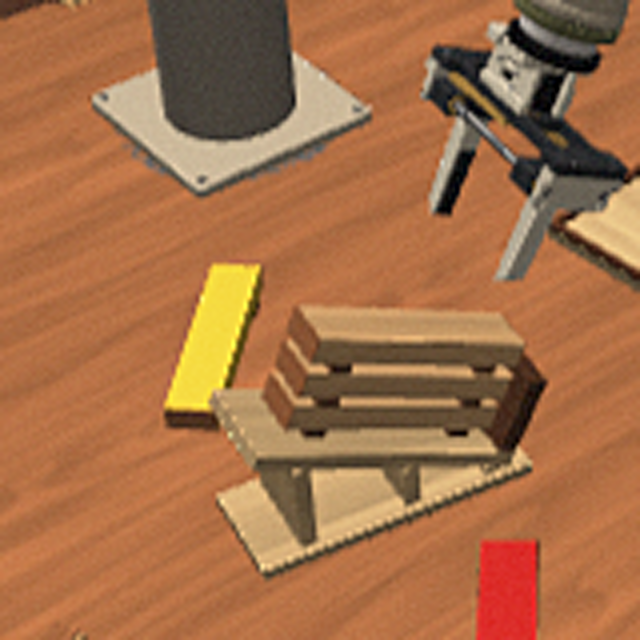

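View pics/ctop1.png

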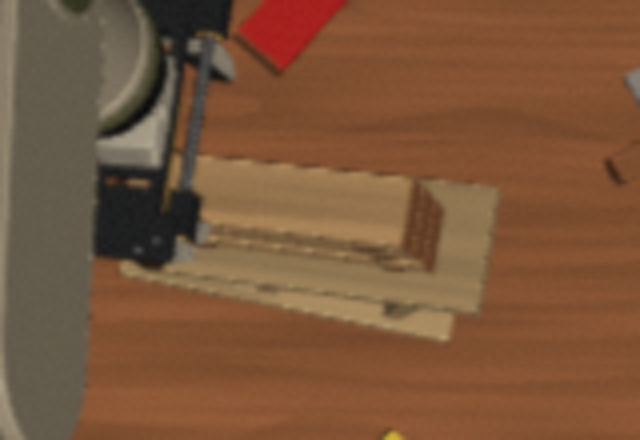

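```bash
python3 -c "
from h import *
s=sensors.get_state(); p=s['ee_pos']; R=Ro.from_euler('xyz',s['tcp_rot'],degrees=True).as_matrix(); print(R.round(3))
for n in('top','scene'):
    d=cam(n); P=np.array([p,p+R[:,2]*.0465,p-R[:,2]*.0465,bed(100,0,96),bed(0,0,96)]); print(n,proj(d,P).round(1).tolist())
"
```

```text
[[-0.064  0.126  0.99 ]
 [-0.421  0.896 -0.142]
 [-0.905 -0.426 -0.004]]
top [[365.2, 182.4], [367.7, 165.3], [362.6, 199.6], [375.5, 188.7], [341.5, 185.3]]
scene [[293.4, 179.4], [300.8, 187.5], [286.3, 171.7], [284.1, 190.8], [308.6, 191.3]]
```

```bash
cat >> h.py <<'E'
def snap(tag,cs=(110,270,180,340),ct=(140,250,310,470),k=4,mark=()):
    for n in('top','scene'):
        d=cam(n); c=dict(top=ct,scene=cs)[n]
        im=cv2.resize(d['img'][c[0]:c[1],c[2]:c[3]],None,fx=k,fy=k,interpolation=cv2.INTER_CUBIC)[...,::-1].copy()
        if len(mark):
            for q in proj(d,np.array(mark)): cv2.circle(im,tuple(int(round(v)) for v in ((q-np.array([c[2],c[0]])+.5)*k)),3,(0,255,0),-1)
        cv2.imwrite(f'pics/{tag}{n}.png',im)
def tips():
    s=sensors.get_state(); p=s['ee_pos']; R=Ro.from_euler('xyz',s['tcp_rot'],degrees=True).as_matrix()
    w=.0465*s['opening']
    return [p,p+R[:,2]*w,p-R[:,2]*w]
E
python3 -c "
from h import *
go(bed(100,0,110),RB)
snap('b',mark=tips())
go(bed(100,0,110),RB)
"
```

```text
t 1.55 pos [ 0.5677 -0.1405  0.2034] inbed [ 90.2   4.2 144.6] F [-0.7 -0.1  0.2] open 1.0
total [ -8.  -22.5 -27.2] [ 0.004 -0.001 -0.02 ] min rows 0.9  per row of 1 : [ -8.  -22.5 -27.2] [ 0.004  -0.0008 -0.0196]
t 1.65 pos [ 0.5678 -0.1422  0.2052] inbed [ 92.5   4.5 145.6] F [0.  0.9 0.3] open 1.001
total [ -8.1 -20.8 -29.1] [ 0.004  0.002 -0.017] min rows 0.9  per row of 1 : [ -8.1 -20.8 -29.1] [ 0.0043  0.0022 -0.0168]
```

View pics/bscene.png

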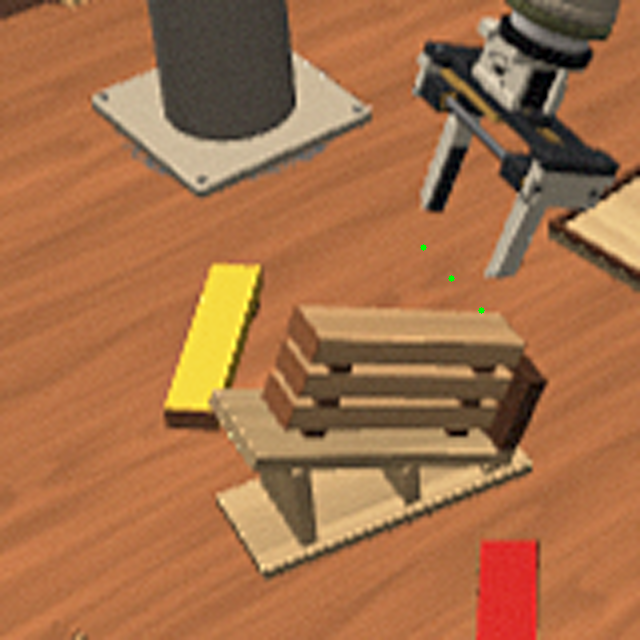

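View pics/btop.png

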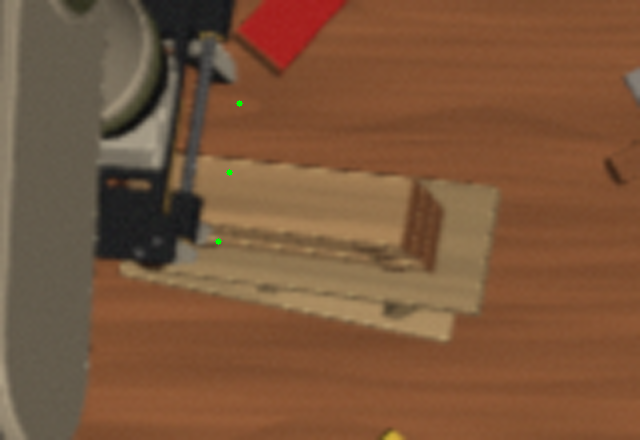

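```bash
python3 -c "
from h import *
d=cam('scene'); W=cloud(d); s=sensors.get_state(); p=s['ee_pos']; R=Ro.from_euler('xyz',s['tcp_rot'],degrees=True).as_matrix()
print(p,s['clock'])
L=(W-p)@R*1e3
q=L[135:200,270:345].reshape(-1,3); k=(q[:,0]>-120)&(q[:,0]<30)&(abs(q[:,1])<60)&(abs(q[:,2])<100); q=q[k]
for lo in range(-120,30,10):
    a=q[(q[:,0]>=lo)&(q[:,0]<lo+10)]
    if len(a): print(lo,len(a),'y',np.percentile(a[:,1],[5,95]).round(),'z',np.percentile(a[:,2],[0,25,50,75,100]).round())
for u,v in((303,177),(304,175),(305,172),(288,160),(287,162)): print((u,v),L[v,u].round(1))
"
```

```text
[ 0.56784326 -0.14257675  0.20567515] 1.7
-120 26 y [-34.  14.] z [-58. -52. -46.  84.  87.]
-110 33 y [-12.   5.] z [-64. -52. -47.  62.  67.]
-100 47 y [-13.   5.] z [-64. -48.  49.  61.  67.]
-90 46 y [-12.   5.] z [-62. -48.   2.  61.  68.]
-80 42 y [-12.   7.] z [-63. -48.  50.  62.  65.]
-70 43 y [-13.   4.] z [-62. -50. -41.  62.  65.]
-60 43 y [-13.   4.] z [-62. -47.  52.  60.  66.]
-50 34 y [-12.   6.] z [-61. -48.   3.  57.  63.]
-40 18 y [-10.   3.] z [-57. -52. -46.  50.  58.]
(303, 177) [-42.9 -10.3  57.3]
(304, 175) [-51.4 -11.6  59.5]
(305, 172) [-58.   -6.   52.2]
(288, 160) [-38.7  -0.4 -51.6]
(287, 162) [ 122.3  225.4 -326.5]
```

```bash
python3 -c "
from h import *
R=Ro.from_euler('xyz',[174.28,89.894,104.665],degrees=True).as_matrix(); p=np.array([.2089,-.5618,.1821])
d=dict(np.load('/tmp/scene0.npz')); W=cloud(d); L=(W-p)@R*1e3
q=L[120:200,60:150].reshape(-1,3); k=(q[:,0]>-140)&(q[:,0]<40)&(abs(q[:,1])<60)&(abs(q[:,2])<100); q=q[k]
for lo in range(-140,40,10):
    a=q[(q[:,0]>=lo)&(q[:,0]<lo+10)]
    if len(a): print(lo,len(a),'y',np.percentile(a[:,1],[5,95]).round(),'z',np.percentile(a[:,2],[0,25,50,75,100]).round())
print(proj(d,np.array([[0,0,0],[.09,.09,0],[.09,-.09,0],[-.09,-.09,0],[.0,.0,.1],p])).round(1))
im=cv2.resize(d['img'][80:200,50:290],None,fx=3,fy=3,interpolation=cv2.INTER_CUBIC)[...,::-1]; cv2.imwrite('pics/base.png',im)
"
```

```text
-140 192 y [-26.  38.] z [-83. -44.  16.  54.  92.]
-130 98 y [-28.  37.] z [-85. -46.  68.  87.  91.]
-120 11 y [-33.  11.] z [-54. -48. -45. -44.  86.]
-110 17 y [ 2. 12.] z [-59. -53. -47. -45.  62.]
-100 39 y [-7. 10.] z [-62. -50. -45.  58.  67.]
-90 42 y [-5. 12.] z [-62. -48.   3.  60.  68.]
-80 40 y [-7. 11.] z [-59. -45.  51.  63.  66.]
-70 40 y [-7. 11.] z [-60. -48. -44.  62.  67.]
-60 35 y [-6. 11.] z [-61. -47. -43.  60.  65.]
-50 34 y [-6. 10.] z [-62. -47. -42.  57.  64.]
-40 7 y [-10.   7.] z [-50. -49. -47. -45.  53.]
[[237.8 137.2]
 [267.5 138.7]
 [231.4 155.1]
 [208.3 135.7]
 [235.3 117.1]
 [120.4 183.4]]
```

View pics/base.png

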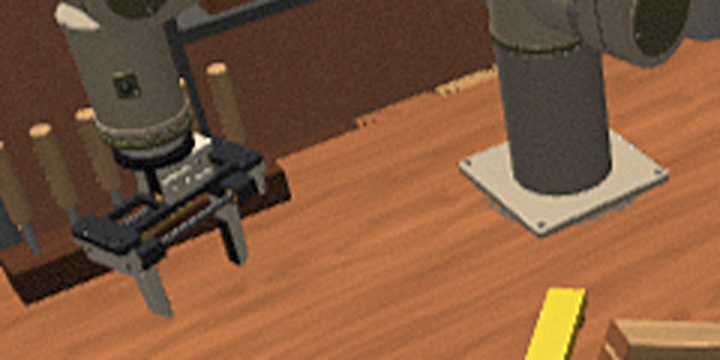

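The fitted bed frame lines up with the images and the base plate projects correctly. But the depth data puts the finger tips about 35 mm behind the reported TCP. I'll test this harmlessly: go to the nominal grasp height and close, which grips the blank if the reading is right and closes on air if the pictures are.

Request:
{"fn": "servo_tool", "kwargs": {
  "motion": "-4 -10 -14 .004 .001 -.018; -4 -11 -15 0 0 0; 0 0 0 0 0 0"
}}

```text
clock: 1.95
ee_pos: [0.5594, -0.168, 0.178]
tcp_rot: [-88.8, 65.1, -99.1]
wrist_force: [-0.8, 0.4, -0.4]
opening: 1.0
```

```bash
python3 -c "
from h import *
go(bed(100,0,69),RB)"
```

```text
t 1.95 pos [ 0.5594 -0.168   0.178 ] inbed [105.3   0.6 109.6] F [-0.8  0.4 -0.4] open 1.0
total [ -2.7 -12.1 -39. ] [0.    0.009 0.009] min rows 1.0  per row of 1 : [ -2.7 -12.1 -39. ] [0.0002 0.0086 0.0092]
```

Request:
{"fn": "servo_tool", "kwargs": {
  "motion": "-1 -6 -19 0 .008 .008; -1 -6 -19 0 0 0; 0 0 0 0 0 0"
}}

```text
clock: 2.2
ee_pos: [0.556, -0.1845, 0.1406]
tcp_rot: [-89.4, 65.0, -99.6]
wrist_force: [-0.1, 0.4, -0.3]
opening: 0.999
```

Request:
{"fn": "servo_tool", "kwargs": {
  "motion": "0 0 0 0 0 0; 0 0 0 0 0 0; 0 0 0 0 0 0; 0 0 0 0 0 0",
  "gripper": 0.7,
  "newtons": 5
}}

```text
clock: 2.53
ee_pos: [0.5559, -0.1862, 0.1439]
tcp_rot: [-89.1, 65.0, -99.6]
wrist_force: [0.2, 0.1, -0.8]
opening: 0.765
```

```bash
python3 -c "
from h import *
go(bed(100,0,69),RB); snap('c',mark=tips())"
```

```text
t 2.53 pos [ 0.5559 -0.1862  0.1439] inbed [1.076e+02 1.000e-01 7.080e+01] F [ 0.2  0.1 -0.8] open 0.765
total [ 0.9  6.1 -4.9] [0.    0.007 0.015] min rows 0.2  per row of 1 : [ 0.9  6.1 -4.9] [0.0003 0.0068 0.0147]
```

View pics/cscene.png

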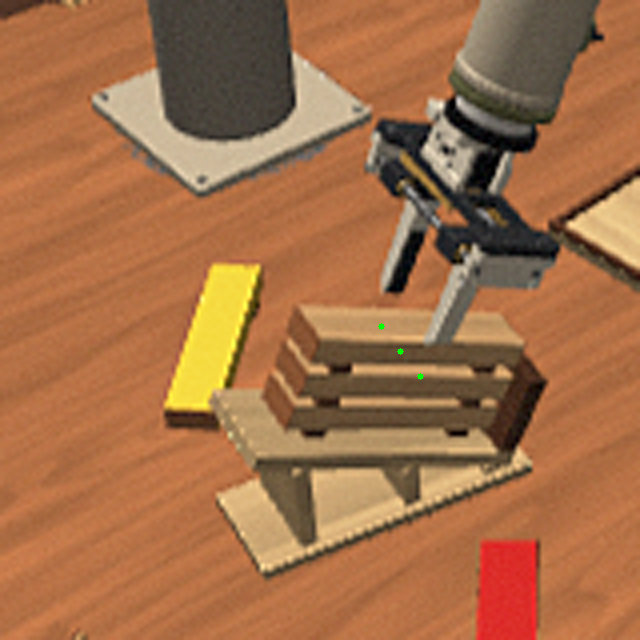

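Request:
{"fn": "servo_tool", "kwargs": {
  "motion": "0 0 0 0 0 0; 0 0 0 0 0 0; 0 0 0 0 0 0; 0 0 0 0 0 0; 0 0 0 0 0 0"
}}

```text
clock: 3.05
ee_pos: [0.5574, -0.1852, 0.1456]
tcp_rot: [-88.7, 65.1, -99.1]
wrist_force: [0.0, -0.0, 0.0]
opening: 0.332
```

Request:
{"fn": "servo_tool", "kwargs": {
  "motion": "0 0 0 0 0 0; 0 0 0 0 0 0; 0 0 0 0 0 0"
}}

```text
clock: 3.3
ee_pos: [0.5574, -0.1851, 0.1455]
tcp_rot: [-88.7, 65.1, -99.2]
wrist_force: [0.5, -0.4, 0.2]
opening: 0.305
```

```bash
python3 -c "
from h import *
go(bed(100,0,69),RB)
d=cam('scene'); W=cloud(d); b=(W-O)@B*1e3
q=b[160:205,265:320].reshape(-1,3); q=q[(q[:,2]>99)&(q[:,2]<165)&(abs(q[:,1])<50)&(q[:,0]>30)&(q[:,0]<170)]
for lo in range(100,165,5):
    a=q[(q[:,2]>=lo)&(q[:,2]<lo+5)]
    if len(a): print(lo,len(a),'x',np.percentile(a[:,0],[0,5,50,95,100]).round(),'y',np.percentile(a[:,1],[0,25,50,75,100]).round())
snap('d',mark=tips())"
```

```text
t 3.3 pos [ 0.5574 -0.1851  0.1455] inbed [107.2   1.4  72.8] F [ 0.5 -0.4  0.2] open 0.305
total [-0.6  5.  -6.5] [0.001 0.01  0.013] min rows 0.2  per row of 1 : [-0.6  5.  -6.5] [0.0006 0.0095 0.0127]
100 1 x [109. 109. 109. 109. 109.] y [13. 13. 13. 13. 13.]
105 7 x [102. 103. 110. 118. 119.] y [-18. -17. -15. -13.  19.]
110 14 x [103. 104. 116. 120. 120.] y [-22. -15.   3.  27.  29.]
115 17 x [103. 103. 116. 119. 120.] y [-25. -15. -11.  24.  30.]
120 16 x [103. 105. 116. 121. 122.] y [-22. -14.  26.  30.  32.]
125 24 x [ 99. 101. 113. 120. 122.] y [-26. -15.  -7.  27.  34.]
130 16 x [101. 104. 116. 122. 122.] y [-26. -15.   4.  30.  35.]
135 23 x [101. 102. 115. 119. 120.] y [-25. -14.  21.  29.  34.]
140 20 x [100. 101. 114. 121. 121.] y [-26. -14. -12.  28.  33.]
145 21 x [100. 104. 115. 121. 121.] y [-31. -17. -11.  25.  37.]
150 20 x [104. 105. 115. 118. 120.] y [-26. -15.   6.  31.  35.]
155 20 x [102. 104. 114. 119. 120.] y [-18. -10.  27.  32.  33.]
160 22 x [103. 104. 115. 120. 122.] y [-28. -16. -11.  21.  36.]
```

View pics/dscene.png

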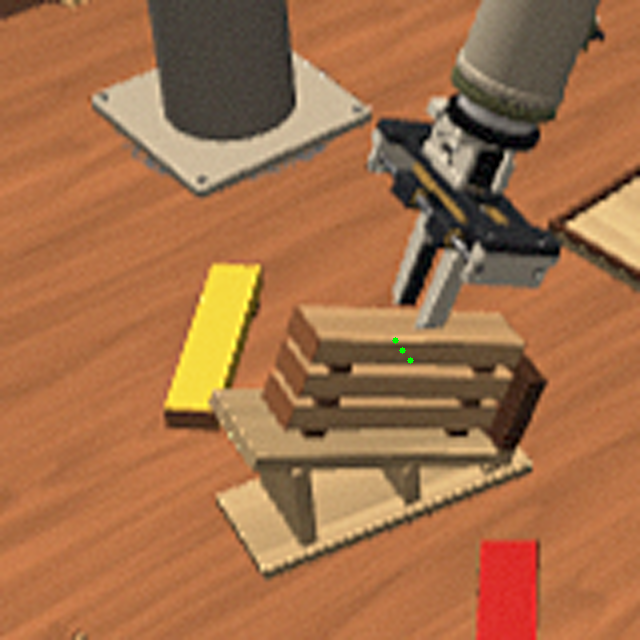

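The fingers closed on air to 0.305, so the real finger tip sits about 34 mm behind the reported TCP. I'll correct for that offset from here on. Opening again now.

Request:
{"fn": "servo_tool", "kwargs": {
  "motion": "0 0 0 0 0 0; 0 0 0 0 0 0; 0 0 0 0 0 0; 0 0 0 0 0 0",
  "gripper": 0.1
}}

```text
clock: 3.78
ee_pos: [0.5573, -0.1852, 0.1454]
tcp_rot: [-88.7, 65.1, -99.2]
wrist_force: [0.0, 0.6, 0.5]
opening: 0.54
```

Request:
{"fn": "servo_tool", "kwargs": {
  "motion": "0 0 0 0 0 0; 0 0 0 0 0 0; 0 0 0 0 0 0; 0 0 0 0 0 0"
}}

```text
clock: 4.12
ee_pos: [0.5573, -0.1852, 0.1454]
tcp_rot: [-88.7, 65.1, -99.2]
wrist_force: [0.5, 0.1, 0.1]
opening: 0.828
```

```bash
python3 -c "
from h import *
go(bed(97,0,38),RB,3)"
```

```text
t 4.12 pos [ 0.5573 -0.1852  0.1454] inbed [107.2   1.4  72.7] F [0.5 0.1 0.1] open 0.828
total [ -2.3  -5.1 -35.8] [0.001 0.009 0.013] min rows 0.9  per row of 3 : [ -0.8  -1.7 -11.9] [0.0002 0.0031 0.0043]
```

Request:
{"fn": "servo_tool", "kwargs": {
  "motion": "-1 -2 -12 0 .004 .005; -1 -2 -12 0 .004 .005; 0 -1 -12 0 0 .003; 0 0 0 0 0 0"
}}

```text
clock: 4.45
ee_pos: [0.5551, -0.1906, 0.1059]
tcp_rot: [-89.8, 65.0, -99.3]
wrist_force: [-0.7, 0.0, -1.0]
opening: 0.902
```

```bash
python3 -c "
from h import *
go(bed(97,0,38),RB)
snap('e',k=6,cs=(165,235,240,340))"
```

```text
t 4.45 pos [ 0.5551 -0.1906  0.1059] inbed [95.7  0.1 34.5] F [-0.7  0.  -1. ] open 0.902
total [-0.1  0.3  3.7] [ 0.     0.001 -0.002] min rows 0.1  per row of 1 : [-0.1  0.3  3.7] [ 0.0004  0.0015 -0.0017]
```

View pics/escene.png

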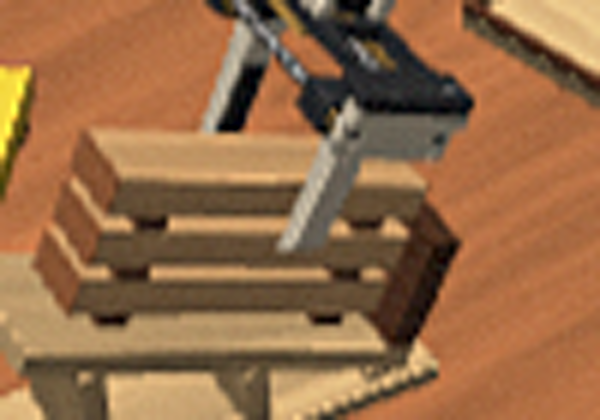

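Request:
{"fn": "servo_tool", "kwargs": {
  "motion": "0 0 4 0 0 0; 0 0 0 0 0 0; 0 0 0 0 0 0; 0 0 0 0 0 0; 0 0 0 0 0 0",
  "gripper": 1,
  "newtons": 25
}}

```text
clock: 4.97
ee_pos: [0.5574, -0.1909, 0.1147]
tcp_rot: [-89.1, 65.0, -98.7]
wrist_force: [0.2, -0.3, -0.4]
opening: 0.592
```

Request:
{"fn": "servo_tool", "kwargs": {
  "motion": "0 0 0 0 0 0; 0 0 0 0 0 0; 0 0 0 0 0 0"
}}

```text
clock: 5.22
ee_pos: [0.5575, -0.191, 0.1152]
tcp_rot: [-89.1, 65.0, -98.7]
wrist_force: [0.2, 0.9, 0.0]
opening: 0.493
```

```bash
python3 -c "
from h import *
s=sensors.get_state(); print(s['wrist_torque'])
go(bed(97,0,100),RB)"
```

```text
[ 0.1705914  -0.15140899 -0.03225008]
t 5.22 pos [ 0.5575 -0.191   0.1152] inbed [99.6  2.6 42.9] F [0.2 0.9 0. ] open 0.493
total [ 1.9 26.5 50.7] [ 0.002  0.007 -0.001] min rows 1.4  per row of 2 : [ 0.9 13.3 25.3] [ 0.0009  0.0033 -0.0007]
```

Request:
{"fn": "servo_tool", "kwargs": {
  "motion": "0 0 0 0 0 0; 0 0 0 0 0 0"
}}

```text
clock: 5.38
ee_pos: [0.5575, -0.191, 0.1152]
tcp_rot: [-89.0, 65.0, -98.7]
wrist_force: [-0.5, -0.2, -0.2]
opening: 0.496
```

```bash
python3 -c "
from h import *
s=sensors.get_state(); np.savez('/tmp/g0.npz',p=s['ee_pos'],r=s['tcp_rot']); print(s['ee_pos'],s['tcp_rot'])
go(bed(97,0,100),RB)"
```

```text
[ 0.55754834 -0.19104973  0.11516571] [-89.04154389  64.95782603 -98.65514035]
t 5.38 pos [ 0.5575 -0.191   0.1152] inbed [99.6  2.6 42.9] F [-0.5 -0.2 -0.2] open 0.496
total [ 1.8 26.5 50.7] [ 0.002  0.007 -0.001] min rows 1.4  per row of 2 : [ 0.9 13.3 25.3] [ 0.0009  0.0034 -0.0007]
```

Request:
{"fn": "servo_tool", "kwargs": {
  "motion": "0.3 2 4.5 0 0 0; 0.5 4 9 0 0 0; 0.7 6 13 0 0 0; 1 8 18 0 0 0"
}}

```text
clock: 5.72
ee_pos: [0.5563, -0.1703, 0.1569]
tcp_rot: [-90.3, 65.0, -99.9]
wrist_force: [-0.3, 0.9, -1.3]
opening: 0.492
```

```bash
python3 -c "
from h import *
go(bed(97,0,100),RB)
snap('f')"
```

```text
t 5.72 pos [ 0.5563 -0.1703  0.1569] inbed [98.9 -2.1 89.3] F [-0.3  0.9 -1.3] open 0.492
total [3.1 5.8 8.9] [ 0.    -0.002  0.001] min rows 0.3  per row of 1 : [3.1 5.8 8.9] [ 0.0002 -0.0021  0.0005]
```

View pics/fscene.png

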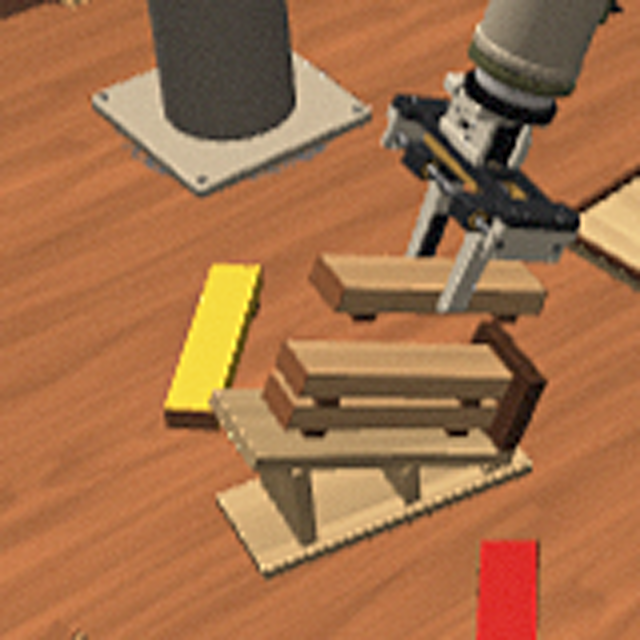

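The upper blank is lifted on its own at scene crop (430,285). The middle and bottom blanks are still stacked against the stop.

Request:
{"fn": "servo_tool", "kwargs": {
  "motion": "0 15 35 0 0 0; 0 20 35 0 0 0"
}}

```text
clock: 5.98
ee_pos: [0.5548, -0.1362, 0.2239]
tcp_rot: [-90.9, 64.9, -100.5]
wrist_force: [0.3, 0.1, 0.3]
opening: 0.494
```

```bash
python3 -c "
from h import *
go([.46,.03,.12],flatR(-90),14)"
```

```text
t 5.98 pos [ 0.5548 -0.1362  0.2239] inbed [ 97.   -9.2 164.1] F [0.3 0.1 0.3] open 0.494
total [ -94.8  166.2 -103.9] [ 0.301 -0.368 -1.379] min rows 11.7  per row of 14 : [-6.8 11.9 -7.4] [ 0.0215 -0.0263 -0.0985]
```

Request:
{"fn": "servo_tool", "kwargs": {
  "motion": "-7 20 0 .022 -.026 -.098; -7 20 0 .022 -.026 -.098; -7 20 0 .022 -.026 -.098; -7 20 0 .022 -.026 -.098; -7 20 0 .022 -.026 -.098"
}}

```text
clock: 6.4
ee_pos: [0.5232, -0.0314, 0.2318]
tcp_rot: [-73.6, 73.5, -113.4]
wrist_force: [0.5, -0.7, -1.8]
opening: 0.493
```

Request:
{"fn": "servo_tool", "kwargs": {
  "motion": "-7 10 0 .022 -.026 -.098; -7 10 -5 .022 -.026 -.098; -7 10 -10 .022 -.026 -.098; -7 5 -15 .022 -.026 -.098; -7 5 -20 .022 -.026 -.098"
}}

```text
clock: 6.82
ee_pos: [0.4906, 0.0137, 0.1835]
tcp_rot: [-53.0, 83.3, -122.5]
wrist_force: [-0.1, 0.4, -1.4]
opening: 0.495
```

```bash
python3 -c "
from h import *
go([.46,.03,.05],flatR(-90),5)"
```

```text
t 6.82 pos [0.4906 0.0137 0.1835] inbed [-44.4 -97.5 185.5] F [-0.1  0.4 -1.4] open 0.495
total [ -30.6   16.3 -133.5] [ 0.086 -0.079 -0.358] min rows 3.3  per row of 5 : [ -6.1   3.3 -26.7] [ 0.0171 -0.0158 -0.0716]
```

Request:
{"fn": "servo_tool", "kwargs": {
  "motion": "-6 3 -27 .017 -.016 -.072; -6 3 -27 .017 -.016 -.072; -6 3 -27 .017 -.016 -.072; -6 3 -25 .017 -.016 -.072; -6 3 -20 .017 -.016 -.072"
}}

```text
clock: 7.23
ee_pos: [0.4604, 0.029, 0.0528]
tcp_rot: [97.8, 89.4, 6.4]
wrist_force: [0.1, 0.8, -1.8]
opening: 0.497
```

```bash
python3 -c "
from h import *
go([.46,.03,-.012],flatR(-90))"
```

```text
t 7.23 pos [0.4604 0.029  0.0528] inbed [-108.8 -129.8   71.2] F [ 0.1  0.8 -1.8] open 0.497
total [ -0.4   1.  -64.8] [-0.001  0.011  0.025] min rows 1.6  per row of 2 : [ -0.2   0.5 -32.4] [-0.0007  0.0056  0.0125]
```

Request:
{"fn": "servo_tool", "kwargs": {
  "motion": "0 0 -25 0 .006 .012; 0 0 -20 0 .005 .012; 0 0 -9 0 0 0; 0 0 -5 0 0 0; 0 0 0 0 0 0"
}}

```text
clock: 7.65
ee_pos: [0.4531, 0.0283, -0.0153]
tcp_rot: [-103.9, 89.5, 165.7]
wrist_force: [0.3, 0.1, -0.2]
opening: 0.499
```

```bash
python3 -c "
from h import *
go([.46,.03,-.022],flatR(-90))
snap('g')"
```

```text
t 7.65 pos [ 0.4531  0.0283 -0.0153] inbed [-135.8 -136.9    8.7] F [ 0.3  0.1 -0.2] open 0.499
total [ 6.9  1.7 -6.7] [-0.002 -0.008  0.008] min rows 0.2  per row of 1 : [ 6.9  1.7 -6.7] [-0.0019 -0.0077  0.0077]
```

View pics/gscene.png

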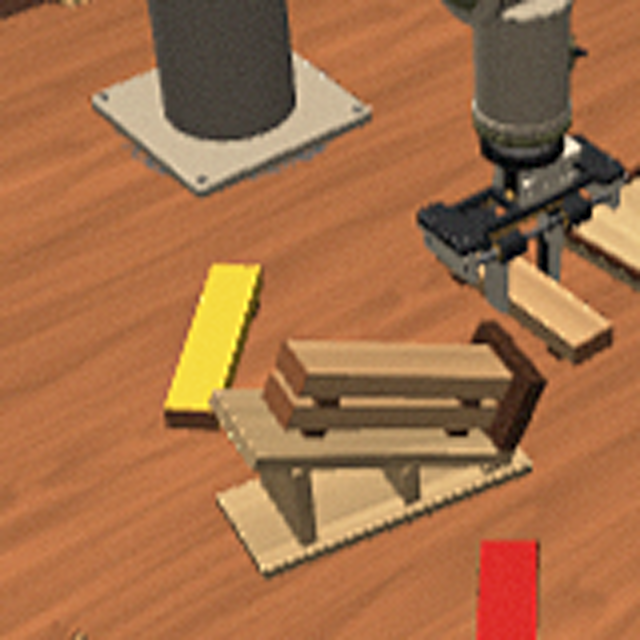

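Request:
{"fn": "servo_tool", "kwargs": {
  "motion": "1 0 -2 0 -.004 .004; 1 0 -2 0 -.004 .004; 0 0 0 0 0 0"
}}

```text
clock: 8.0
ee_pos: [0.4606, 0.0283, -0.0143]
tcp_rot: [98.5, 89.4, 8.6]
wrist_force: [0.4, 0.1, -1.2]
opening: 0.497
```

Request:
{"fn": "servo_tool", "kwargs": {
  "motion": "0 0 -2 0 0 0; 0 0 0 0 0 0"
}}

```text
clock: 8.17
ee_pos: [0.4621, 0.0283, -0.015]
tcp_rot: [95.7, 89.2, 5.8]
wrist_force: [-0.2, -0.1, -0.9]
opening: 0.497
```

```bash
python3 -c "
from h import *
go([.46,.03,-.022],flatR(-90))"
```

```text
t 8.17 pos [ 0.4621  0.0283 -0.015 ] inbed [-137.  -128.1    9.6] F [-0.2 -0.1 -0.9] open 0.497
total [-2.1  1.7 -7. ] [-0.001  0.013 -0.002] min rows 0.2  per row of 1 : [-2.1  1.7 -7. ] [-0.0013  0.0132 -0.0016]
```

Request:
{"fn": "servo_tool", "kwargs": {
  "motion": "-1 0 -4 0 .006 0; 0 0 0 0 0 0"
}}

```text
clock: 8.33
ee_pos: [0.4617, 0.0283, -0.0187]
tcp_rot: [98.7, 89.5, 8.8]
wrist_force: [-0.7, 0.5, -1.7]
opening: 0.494
```

Request:
{"fn": "servo_tool", "kwargs": {
  "motion": "0 0 0 0 0 0"
}}

```text
clock: 8.42
ee_pos: [0.4618, 0.0282, -0.0187]
tcp_rot: [98.8, 89.5, 8.9]
wrist_force: [-0.5, -0.0, -1.6]
opening: 0.497
```

```bash
python3 -c "
from h import *
go([.46,.03,-.022],flatR(-90))"
```

```text
t 8.42 pos [ 0.4618  0.0282 -0.0187] inbed [-138.5 -128.4    6.2] F [-0.5 -0.  -1.6] open 0.497
total [-1.8  1.8 -3.3] [-0.001  0.008 -0.002] min rows 0.1  per row of 1 : [-1.8  1.8 -3.3] [-0.0013  0.0081 -0.0017]
```

Request:
{"fn": "servo_tool", "kwargs": {
  "motion": "0 0 -2.5 0 .008 0; 0 0 0 0 0 0"
}}

```text
clock: 8.58
ee_pos: [0.4616, 0.0282, -0.0215]
tcp_rot: [-145.6, 89.9, 124.5]
wrist_force: [-0.2, -0.1, -1.4]
opening: 0.494
```

Request:
{"fn": "servo_tool", "kwargs": {
  "motion": "0 0 -2 0 0 0; 0 0 0 0 0 0"
}}

```text
clock: 8.75
ee_pos: [0.4624, 0.0286, -0.022]
tcp_rot: [-156.9, 89.9, 113.2]
wrist_force: [0.1, -0.2, -1.5]
opening: 0.492
```

```bash
python3 -c "
from h import *
go([.46,.03,-.022],flatR(-90))"
```

```text
t 8.75 pos [ 0.4624  0.0286 -0.022 ] inbed [-140.3 -127.8    3.5] F [ 0.1 -0.2 -1.5] open 0.492
total [-2.4  1.4 -0. ] [-0.002 -0.001 -0.002] min rows 0.1  per row of 1 : [-2.4  1.4 -0. ] [-0.0018 -0.0008 -0.0021]
```

Request:
{"fn": "servo_tool", "kwargs": {
  "motion": "-1 0 -2.5 0 0 0; 0 0 0 0 0 0"
}}

```text
clock: 8.92
ee_pos: [0.4635, 0.0287, -0.022]
tcp_rot: [129.0, 89.8, 39.2]
wrist_force: [0.5, 0.3, -1.3]
opening: 0.491
```

Request:
{"fn": "servo_tool", "kwargs": {
  "motion": "0 0 -2 0 0 0; 0 0 0 0 0 0"
}}

```text
clock: 9.08
ee_pos: [0.4648, 0.0286, -0.0224]
tcp_rot: [111.0, 89.8, 21.1]
wrist_force: [-0.6, -0.1, -1.8]
opening: 0.495
```

```bash
python3 -c "
from h import *
s=sensors.get_state(); print(s['joint_pos'],s['wrist_torque'])
snap('g2',k=6,cs=(150,210,280,380))
d=cam('scene'); W=cloud(d); 
p=s['ee_pos']; L=W-p
m=(abs(L[...,0]-.07)<.02)&(abs(L[...,1])<.012)&(W[...,2]>.02)&(W[...,2]<.06); q=W[m]; print(len(q),q.mean(0))
c,n=fitplane(q);print(n)
"
```

```text
[-2.87551648e+00 -1.58095451e+00  1.17404602e+02  1.10866353e-01
  6.39529264e+01  8.69167458e+01] [0.01526486 0.01043914 0.02184804]
45 [0.53443004 0.02839182 0.03169898]
[-0.04956534 -0.04118578  0.99792134]
```

View pics/g2scene.png

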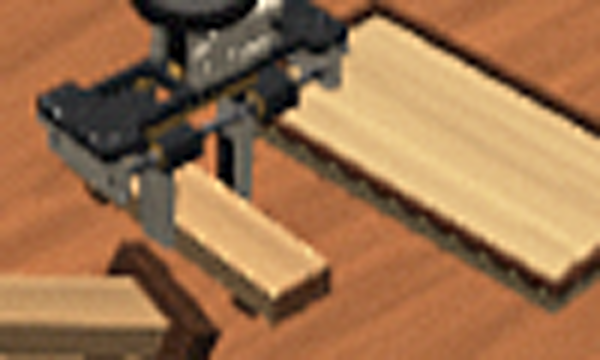

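Request:
{"fn": "servo_tool", "kwargs": {
  "motion": "-1 0 -4 0 0 0"
}}

```text
clock: 9.32
ee_pos: [0.4658, 0.0286, -0.0242]
tcp_rot: [102.1, 89.6, 12.3]
wrist_force: [-8.5, 1.4, 37.4]
opening: 0.495
```

```bash
python3 -c "
from h import *
go([.46,.03,-.022],flatR(-90))"
```

```text
t 9.32 pos [ 0.4658  0.0286 -0.0242] inbed [-141.8 -124.5    1.7] F [-8.5  1.4 37.4] open 0.495
total [-5.8  1.4  2.2] [-0.002  0.007 -0.003] min rows 0.2  per row of 1 : [-5.8  1.4  2.2] [-0.0015  0.0071 -0.0029]
```

Request:
{"fn": "servo_tool", "kwargs": {
  "motion": "0 0 1 0 .003 0; 0 0 0 0 0 0"
}}

```text
clock: 9.48
ee_pos: [0.4668, 0.0286, -0.0226]
tcp_rot: [103.5, 89.7, 13.7]
wrist_force: [-0.4, 0.6, -0.7]
opening: 0.494
```

Request:
{"fn": "servo_tool", "kwargs": {
  "motion": "0 0 0 0 0 0; 0 0 0 0 0 0; 0 0 0 0 0 0; 0 0 0 0 0 0",
  "gripper": 0.25
}}

```text
clock: 9.82
ee_pos: [0.4653, 0.0286, -0.0243]
tcp_rot: [113.9, 89.8, 24.1]
wrist_force: [-0.3, -0.7, 0.6]
opening: 0.723
```

```bash
python3 -c "
from h import *
go([.46,.03,.1],flatR(-90))
s=sensors.get_state(); np.savez('/tmp/g1.npz',p=s['ee_pos'],r=s['tcp_rot'])"
```

```text
t 9.82 pos [ 0.4653  0.0286 -0.0243] inbed [-141.7 -125.     1.5] F [-0.3 -0.7  0.6] open 0.723
total [ -5.3   1.4 124.3] [-0.002  0.004 -0.003] min rows 3.0  per row of 3 : [-1.8  0.5 41.4] [-0.0005  0.0012 -0.0009]
```

Request:
{"fn": "servo_tool", "kwargs": {
  "motion": "0 0 30 0 0 0; 0 0 40 0 0 0; 0 0 40 0 0 0; 0 0 40 0 0 0; 0 0 40 0 0 0"
}}

```text
clock: 10.23
ee_pos: [0.4514, 0.0291, 0.1586]
tcp_rot: [-97.0, 88.6, 173.1]
wrist_force: [0.8, 0.6, 0.5]
opening: 0.749
```

```bash
python3 -c "
from h import *
go(bed(100,1,90),RB,14)"
```

```text
t 10.23 pos [0.4514 0.0291 0.1586] inbed [ -62.8 -138.8  166.5] F [0.8 0.6 0.5] open 0.749
total [ 107.9 -200.7   -0.5] [-0.292  0.34   1.38 ] min rows 11.6  per row of 14 : [  7.7 -14.3  -0. ] [-0.0209  0.0243  0.0986]
```

Request:
{"fn": "servo_tool", "kwargs": {
  "motion": "8 -10 6 -.021 .024 .099; 8 -12 6 -.021 .024 .099; 8 -14 6 -.021 .024 .099; 8 -14 0 -.021 .024 .099; 8 -14 0 -.021 .024 .099"
}}

```text
clock: 10.65
ee_pos: [0.4985, -0.0364, 0.1919]
tcp_rot: [-63.7, 80.5, -124.2]
wrist_force: [0.4, 0.1, -0.3]
opening: 0.751
```

Request:
{"fn": "servo_tool", "kwargs": {
  "motion": "8 -15 0 -.021 .024 .099; 8 -15 0 -.021 .024 .099; 8 -15 0 -.021 .024 .099; 8 -15 0 -.021 .024 .099; 8 -15 0 -.021 .024 .099"
}}

```text
clock: 11.07
ee_pos: [0.5409, -0.115, 0.1908]
tcp_rot: [-79.2, 71.6, -109.4]
wrist_force: [-0.0, 0.0, -0.6]
opening: 0.751
```

```bash
python3 -c "
from h import *
go(bed(100,1,70),RB,4)"
```

```text
t 11.07 pos [ 0.5409 -0.115   0.1908] inbed [ 66.1 -26.5 142. ] F [-0.   0.  -0.6] open 0.751
total [ 16.9 -64.9 -50.9] [-0.094  0.096  0.345] min rows 3.0  per row of 4 : [  4.2 -16.2 -12.7] [-0.0234  0.0241  0.0863]
```

Request:
{"fn": "servo_tool", "kwargs": {
  "motion": "4.5 -16 -6 -.023 .024 .086; 4.5 -16 -8 -.023 .024 .086; 4 -16 -10 -.023 .024 .086; 3 -14 -12 -.023 .024 .08; 0 0 0 0 0 0"
}}

```text
clock: 11.48
ee_pos: [0.5583, -0.181, 0.1514]
tcp_rot: [-91.2, 64.7, -99.8]
wrist_force: [-0.4, 0.5, -0.9]
opening: 0.752
```

```bash
python3 -c "
from h import *
go(bed(100,1,50),RB)
snap('h')"
```

```text
t 11.48 pos [ 0.5583 -0.181   0.1514] inbed [105.8   1.7  80. ] F [-0.4  0.5 -0.9] open 0.752
total [ -1.9  -7.2 -29.7] [ 0.003 -0.01  -0.016] min rows 0.7  per row of 1 : [ -1.9  -7.2 -29.7] [ 0.0034 -0.0097 -0.0162]
```

View pics/hscene.png

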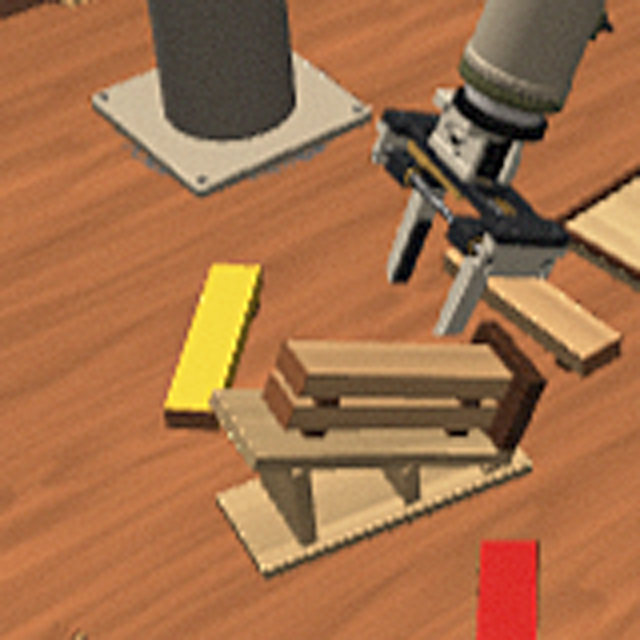

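View pics/htop.png

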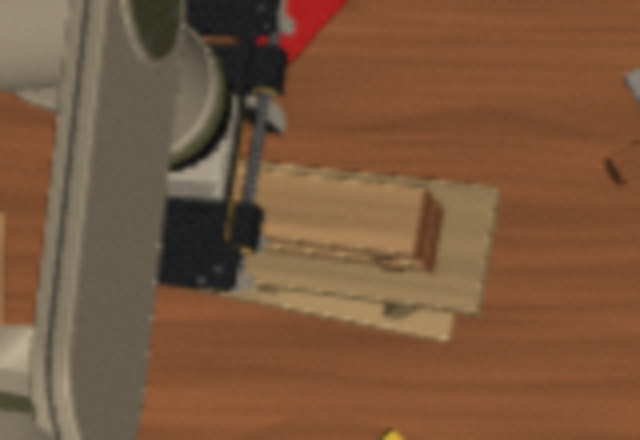

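The upper blank lies flat on the bench at crop (545,305) and the middle and bottom blanks are intact. The fingers straddle the stack.

Request:
{"fn": "servo_tool", "kwargs": {
  "motion": "-1 -5 -18 .003 -.009 -.016; -1 -5 -18 0 0 0; 0 0 0 0 0 0"
}}

```text
clock: 11.83
ee_pos: [0.5599, -0.188, 0.1219]
tcp_rot: [-88.0, 65.3, -98.7]
wrist_force: [-1.2, 0.3, -0.8]
opening: 0.749
```

```bash
python3 -c "
from h import *
go(bed(100,1.5,11),RB)"
```

```text
t 11.83 pos [ 0.5599 -0.188   0.1219] inbed [99.4  4.5 50.5] F [-1.2  0.3 -0.8] open 0.749
total [ -5.8 -16.5 -35.5] [-0.003  0.015  0.015] min rows 0.9  per row of 1 : [ -5.8 -16.5 -35.5] [-0.0034  0.0151  0.0151]
```

Request:
{"fn": "servo_tool", "kwargs": {
  "motion": "-3 -7 -15 -.002 .008 .008; -2 -6 -13 0 .004 .004; 0 0 0 0 0 0"
}}

```text
clock: 12.08
ee_pos: [0.5572, -0.2, 0.0976]
tcp_rot: [-88.7, 65.2, -98.9]
wrist_force: [-0.7, 1.1, -1.1]
opening: 0.751
```

```bash
python3 -c "
from h import *
go(bed(100,1.5,11),RB)"
```

```text
t 12.08 pos [ 0.5572 -0.2     0.0976] inbed [100.2   3.8  23.3] F [-0.7  1.1 -1.1] open 0.751
total [ -3.   -4.5 -11.2] [-0.002  0.01   0.008] min rows 0.3  per row of 1 : [ -3.   -4.5 -11.2] [-0.0023  0.01    0.0077]
```

Request:
{"fn": "servo_tool", "kwargs": {
  "motion": "-3 -4 -11 -.002 .01 .008; 0 0 0 0 0 0"
}}

```text
clock: 12.25
ee_pos: [0.5549, -0.2039, 0.0878]
tcp_rot: [-89.8, 65.0, -99.4]
wrist_force: [-0.5, 0.5, -1.3]
opening: 0.757
```

```bash
python3 -c "
from h import *
go(bed(100,1.5,11),RB)"
```

```text
t 12.25 pos [ 0.5549 -0.2039  0.0878] inbed [99.9  2.2 12.5] F [-0.5  0.5 -1.3] open 0.757
total [-0.8 -0.6 -1.4] [-0.     0.002  0.001] min rows 0.0  per row of 1 : [-0.8 -0.6 -1.4] [-0.0004  0.0018  0.0007]
```

Request:
{"fn": "servo_tool", "kwargs": {
  "motion": "-0.5 0 0 0 0 0; 0 0 0 0 0 0; 0 0 0 0 0 0; 0 0 0 0 0 0; 0 0 0 0 0 0",
  "gripper": 1,
  "newtons": 25
}}

```text
clock: 12.67
ee_pos: [0.5556, -0.2036, 0.0901]
tcp_rot: [-89.4, 65.0, -99.2]
wrist_force: [0.2, -1.0, -2.2]
opening: 0.495
```

```bash
python3 -c "
from h import *
go(bed(100,1.5,70),RB)"
```

```text
t 12.67 pos [ 0.5556 -0.2036  0.0901] inbed [100.5   2.8  14.9] F [ 0.2 -1.  -2.2] open 0.495
total [ 2.7 23.6 49.8] [-0.     0.004  0.002] min rows 1.3  per row of 2 : [ 1.4 11.8 24.9] [-0.      0.0022  0.0008]
```

Request:
{"fn": "servo_tool", "kwargs": {
  "motion": "0 0 0 0 0 0; 0.3 2 4.5 0 0 0; 0.6 4 9 0 0 0; 1 8 17 0 0 0; 1 12 25 0 0 0"
}}

```text
clock: 13.08
ee_pos: [0.5532, -0.1776, 0.1417]
tcp_rot: [-91.0, 65.0, -100.8]
wrist_force: [0.3, 0.5, -2.5]
opening: 0.49
```

```bash
python3 -c "
from h import *
go(bed(100,1.5,70),RB)
snap('i')"
```

```text
t 13.08 pos [ 0.5532 -0.1776  0.1417] inbed [99.5 -3.9 72.3] F [ 0.3  0.5 -2.5] open 0.49
total [ 5.1 -2.3 -1.8] [-0.001 -0.007  0.005] min rows 0.1  per row of 1 : [ 5.1 -2.3 -1.8] [-0.0013 -0.0074  0.0047]
```

View pics/iscene.png

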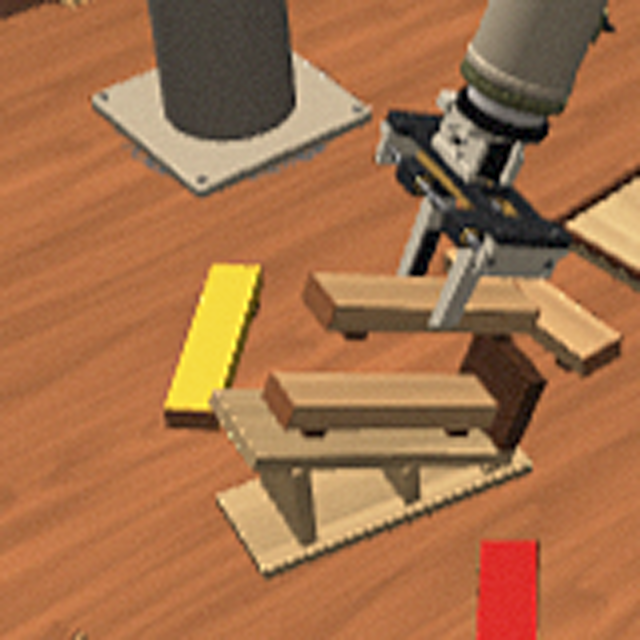

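The middle blank is lifted, with the bottom one still at the stop. Carrying it to the tray.

Request:
{"fn": "servo_tool", "kwargs": {
  "motion": "0 10 35 0 0 0; 0 20 35 0 0 0"
}}

```text
clock: 13.35
ee_pos: [0.5534, -0.1473, 0.2113]
tcp_rot: [-91.1, 65.0, -100.8]
wrist_force: [1.8, -0.9, -0.6]
opening: 0.493
```

```bash
python3 -c "
from h import *
go([.516,.208,.15],flatR(-84.5),14)"
```

```text
t 13.35 pos [ 0.5534 -0.1473  0.2113] inbed [101.8  -8.8 148. ] F [ 1.8 -0.9 -0.6] open 0.493
total [-37.4 355.3 -61.3] [ 0.312 -0.349 -1.283] min rows 10.9  per row of 14 : [-2.7 25.4 -4.4] [ 0.0223 -0.0249 -0.0917]
```

Request:
{"fn": "servo_tool", "kwargs": {
  "motion": "-3 25 0 .022 -.025 -.092; -3 25 0 .022 -.025 -.092; -3 25 0 .022 -.025 -.092; -3 25 0 .022 -.025 -.092; -3 25 0 .022 -.025 -.092"
}}

```text
clock: 13.77
ee_pos: [0.5421, -0.0173, 0.2198]
tcp_rot: [-74.4, 73.5, -112.5]
wrist_force: [-0.1, 0.0, -1.7]
opening: 0.49
```

Request:
{"fn": "servo_tool", "kwargs": {
  "motion": "-3 26 0 .022 -.025 -.092; -3 26 0 .022 -.025 -.092; -3 26 -5 .022 -.025 -.092; -3 26 -8 .022 -.025 -.092; -3 26 -8 .022 -.025 -.092"
}}

```text
clock: 14.18
ee_pos: [0.5281, 0.1189, 0.1983]
tcp_rot: [-56.5, 83.0, -122.7]
wrist_force: [-0.6, -0.5, -1.2]
opening: 0.493
```

```bash
python3 -c "
from h import *
go([.516,.208,.08],flatR(-84.5),4)"
```

```text
t 14.18 pos [0.5281 0.1189 0.1983] inbed [-137.8  -78.1  245.3] F [-0.6 -0.5 -1.2] open 0.493
total [ -12.1   89.1 -118.3] [ 0.091 -0.082 -0.318] min rows 3.6  per row of 4 : [ -3.   22.3 -29.6] [ 0.0229 -0.0205 -0.0796]
```

Request:
{"fn": "servo_tool", "kwargs": {
  "motion": "-3 22 -20 .023 -.021 -.08; -3 22 -25 .023 -.021 -.08; -3 22 -30 .023 -.021 -.08; -2 18 -25 .02 -.018 -.07; 0 0 0 0 0 0"
}}

```text
clock: 14.6
ee_pos: [0.5158, 0.2103, 0.0933]
tcp_rot: [112.6, 89.5, 27.3]
wrist_force: [-0.7, 0.1, -3.3]
opening: 0.489
```

```bash
python3 -c "
from h import *
go([.516,.208,.01],flatR(-84.5))"
```

```text
t 14.6 pos [0.5158 0.2103 0.0933] inbed [-262.  -105.5  187.4] F [-0.7  0.1 -3.3] open 0.489
total [  0.2  -2.3 -83.3] [-0.004  0.007  0.013] min rows 2.0  per row of 2 : [  0.1  -1.2 -41.7] [-0.0019  0.0036  0.0065]
```

Request:
{"fn": "servo_tool", "kwargs": {
  "motion": "0 -1 -30 -.002 .004 .006; 0 -1 -25 -.002 .004 .006; 0 0 -12 0 0 0; 0 0 0 0 0 0"
}}

```text
clock: 14.93
ee_pos: [0.5158, 0.2077, 0.025]
tcp_rot: [-6.0, 89.9, -90.1]
wrist_force: [-0.9, -0.3, -1.4]
opening: 0.492
```

```bash
python3 -c "
from h import *
go([.516,.208,-.003],flatR(-84.5))"
```

```text
t 14.93 pos [0.5158 0.2077 0.025 ] inbed [-288.5 -105.   124.4] F [-0.9 -0.3 -1.4] open 0.492
total [  0.2   0.3 -28. ] [ 0.002 -0.    -0.007] min rows 0.7  per row of 1 : [  0.2   0.3 -28. ] [ 0.0022 -0.     -0.0067]
```

Request:
{"fn": "servo_tool", "kwargs": {
  "motion": "0 0 -14 0 0 0; 0 0 -8 0 0 0; 0 0 0 0 0 0"
}}

```text
clock: 15.18
ee_pos: [0.5183, 0.207, 0.0056]
tcp_rot: [44.0, 89.8, -40.1]
wrist_force: [0.2, -0.3, -2.2]
opening: 0.492
```

Request:
{"fn": "servo_tool", "kwargs": {
  "motion": "0 0 -3 0 0 0; 0 0 0 0 0 0"
}}

```text
clock: 15.35
ee_pos: [0.5201, 0.2069, 0.0048]
tcp_rot: [63.9, 89.7, -20.1]
wrist_force: [-0.1, 0.1, -2.5]
opening: 0.493
```

```bash
python3 -c "
from h import *
go([.516,.208,-.003],flatR(-84.5))
snap('j',k=5,cs=(120,210,300,410))"
```

```text
t 15.35 pos [0.5201 0.2069 0.0048] inbed [-297.  -100.7  106.1] F [-0.1  0.1 -2.5] open 0.493
total [-4.1  1.1 -7.8] [ 0.002  0.005 -0.008] min rows 0.2  per row of 1 : [-4.1  1.1 -7.8] [ 0.002   0.0053 -0.0076]
```

View pics/jscene.png

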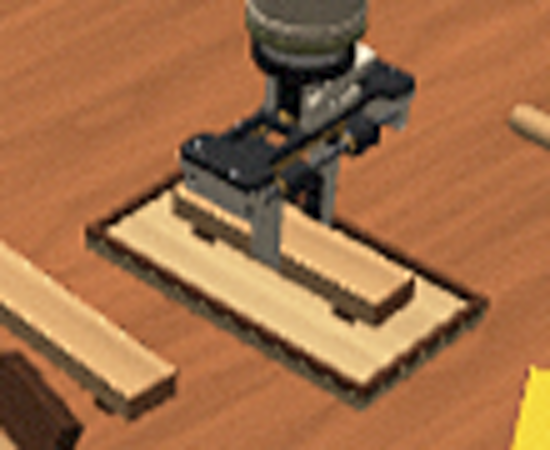

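Centred just above the tray floor. Lowering gently.

Request:
{"fn": "servo_tool", "kwargs": {
  "motion": "-2 0 -5 0 .005 -.005; 0 0 0 0 0 0"
}}

```text
clock: 15.62
ee_pos: [0.5198, 0.2076, 0.0019]
tcp_rot: [72.6, 89.8, -11.7]
wrist_force: [-0.9, -0.1, -1.8]
opening: 0.494
```

Request:
{"fn": "servo_tool", "kwargs": {
  "motion": "0 0 -3 0 .003 0; 0 0 0 0 0 0"
}}

```text
clock: 15.78
ee_pos: [0.5201, 0.2078, -0.0008]
tcp_rot: [66.0, 89.9, -18.3]
wrist_force: [-0.7, -0.0, -3.1]
opening: 0.494
```

Request:
{"fn": "servo_tool", "kwargs": {
  "motion": "0 0 -3 0 0 0; 0 0 0 0 0 0"
}}

```text
clock: 15.95
ee_pos: [0.5202, 0.2078, -0.0041]
tcp_rot: [67.5, 89.9, -16.8]
wrist_force: [0.4, 0.4, -2.0]
opening: 0.491
```

```bash
python3 -c "
from h import *
go([.516,.208,-.003],flatR(-84.5))"
```

```text
t 15.95 pos [ 0.5202  0.2078 -0.0041] inbed [-301.6 -100.7   98.4] F [ 0.4  0.4 -2. ] open 0.491
total [-4.2  0.2  1.1] [ 0.     0.001 -0.002] min rows 0.1  per row of 1 : [-4.2  0.2  1.1] [ 0.0004  0.0014 -0.0023]
```

Request:
{"fn": "servo_tool", "kwargs": {
  "motion": "0 0 -2 0 0 0; 0 0 0 0 0 0"
}}

```text
clock: 16.12
ee_pos: [0.5207, 0.2081, -0.0059]
tcp_rot: [82.0, 89.9, -2.4]
wrist_force: [-0.2, -0.2, -2.1]
opening: 0.495
```

Request:
{"fn": "servo_tool", "kwargs": {
  "motion": "0 0 -1.5 0 0 0"
}}

```text
clock: 16.2
ee_pos: [0.521, 0.2082, -0.0063]
tcp_rot: [83.5, 89.9, -0.8]
wrist_force: [-11.9, -3.4, 25.1]
opening: 0.491
```

Contact with the floor. Relaxing and releasing, opening only partway so the fingers stay clear of the rim.

Request:
{"fn": "servo_tool", "kwargs": {
  "motion": "0 0 0 0 0 0; 0 0 0 0 0 0; 0 0 0 0 0 0; 0 0 0 0 0 0; 0 0 0 0 0 0",
  "gripper": 0.28
}}

```text
clock: 16.62
ee_pos: [0.522, 0.2085, -0.0052]
tcp_rot: [89.3, 89.7, 5.0]
wrist_force: [-0.4, -0.3, 1.1]
opening: 0.717
```

Request:
{"fn": "servo_tool", "kwargs": {
  "motion": "0 0 30 0 0 0; 0 0 40 0 0 0; 0 0 40 0 0 0; 0 0 40 0 0 0; 0 0 0 0 0 0"
}}

```text
clock: 17.03
ee_pos: [0.5156, 0.2064, 0.1455]
tcp_rot: [-71.5, 89.6, -155.8]
wrist_force: [1.2, 0.2, 1.2]
opening: 0.723
```

```bash
python3 -c "
from h import *
g=np.load('/tmp/g1.npz'); print(g['p'],g['r'])
go([.466,.029,.08],flatR(-90))
snap('k',k=3,cs=(120,270,190,420),ct=(140,280,200,450))"
```

```text
[ 0.46527474  0.02862072 -0.02433234] [113.9419641   89.77877134  24.10262223]
t 17.03 pos [0.5156 0.2064 0.1455] inbed [-236.5 -105.   233. ] F [1.2 0.2 1.2] open 0.723
total [ -49.6 -177.4  -65.5] [ 0.003 -0.007 -0.099] min rows 4.7  per row of 5 : [ -9.9 -35.5 -13.1] [ 0.0005 -0.0013 -0.0197]
```

View pics/kscene.png

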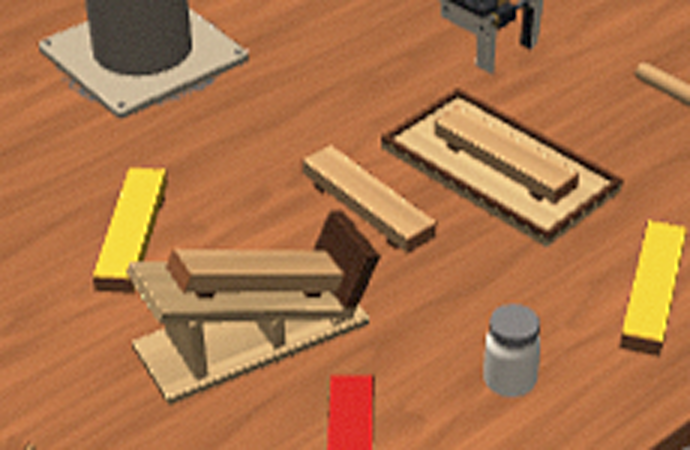

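View pics/ktop.png

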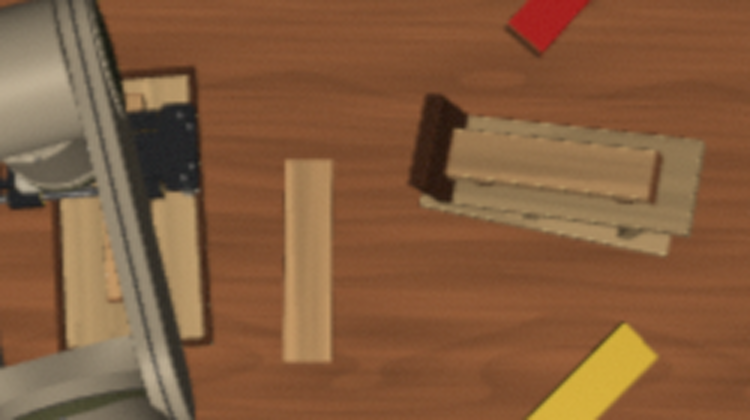

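The middle blank lies flat in the tray at scene crop (505,150). The bottom blank is in place, and the upper one is on the bench at crop (370,195). Fetching the upper blank now.

Request:
{"fn": "servo_tool", "kwargs": {
  "motion": "-10 -35 -10 0 -.001 -.02; -10 -35 -12 0 -.001 -.02; -10 -35 -14 0 -.001 -.02; -10 -36 -14 0 -.001 -.02; -10 -34 -13 0 -.001 -.018"
}}

```text
clock: 17.55
ee_pos: [0.4594, 0.0316, 0.0691]
tcp_rot: [-82.1, 89.4, -171.7]
wrist_force: [0.3, -1.0, -0.3]
opening: 0.716
```

Request:
{"fn": "servo_tool", "kwargs": {
  "motion": "0 0 0 0 0 0"
}}

```text
clock: 17.63
ee_pos: [0.4541, 0.027, 0.0638]
tcp_rot: [-80.5, 88.9, -170.3]
wrist_force: [-1.2, -0.4, -0.8]
opening: 0.719
```

```bash
python3 -c "
from h import *
go([.466,.0285,.01],flatR(-90))"
```

```text
t 17.63 pos [0.4541 0.027  0.0638] inbed [-101.3 -135.8   79.9] F [-1.2 -0.4 -0.8] open 0.719
total [ 11.9   1.5 -53.8] [ 0.003 -0.02  -0.003] min rows 1.3  per row of 2 : [  6.    0.8 -26.9] [ 0.0017 -0.0098 -0.0014]
```

Request:
{"fn": "servo_tool", "kwargs": {
  "motion": "5 1 -25 0 -.009 -.001; 4 0 -20 0 -.007 -.001; 1 0 -8 0 0 0; 0 0 0 0 0 0"
}}

```text
clock: 17.97
ee_pos: [0.4577, 0.0252, 0.0022]
tcp_rot: [-77.9, 89.2, -168.2]
wrist_force: [0.1, 0.5, -0.5]
opening: 0.718
```

```bash
python3 -c "
from h import *
go([.466,.0285,-.021],flatR(-89.8))"
```

```text
t 17.97 pos [0.4577 0.0252 0.0022] inbed [-126.3 -131.9   23.6] F [ 0.1  0.5 -0.5] open 0.718
total [  8.3   3.3 -23.2] [ 0.003 -0.013  0.01 ] min rows 0.6  per row of 1 : [  8.3   3.3 -23.2] [ 0.0028 -0.0131  0.0097]
```

Request:
{"fn": "servo_tool", "kwargs": {
  "motion": "5 2 -12 .002 -.01 .008; 2 1 -6 0 -.003 0; 0 0 0 0 0 0"
}}

```text
clock: 18.22
ee_pos: [0.4629, 0.0292, -0.0175]
tcp_rot: [-84.9, 89.7, -174.7]
wrist_force: [0.2, 0.4, 0.1]
opening: 0.722
```

```bash
python3 -c "
from h import *
go([.466,.0285,-.021],flatR(-89.8))"
```

```text
t 18.22 pos [ 0.4629  0.0292 -0.0175] inbed [-139.  -127.4    7.7] F [0.2 0.4 0.1] open 0.722
total [ 3.1 -0.7 -3.5] [ 0.    -0.005  0.   ] min rows 0.1  per row of 1 : [ 3.1 -0.7 -3.5] [ 0.0004 -0.0047  0.0004]
```

Request:
{"fn": "servo_tool", "kwargs": {
  "motion": "3 -0.5 -3 0 -.005 0; 0 0 0 0 0 0"
}}

```text
clock: 18.38
ee_pos: [0.4663, 0.0292, -0.02]
tcp_rot: [37.6, 90.0, -52.1]
wrist_force: [-0.1, 0.3, 0.3]
opening: 0.719
```

Request:
{"fn": "servo_tool", "kwargs": {
  "motion": "0 0 0 0 0 0; 0 0 0 0 0 0; 0 0 0 0 0 0; 0 0 0 0 0 0; 0 0 0 0 0 0",
  "gripper": 1,
  "newtons": 25
}}

```text
clock: 18.8
ee_pos: [0.4684, 0.0293, -0.0173]
tcp_rot: [78.5, 89.8, -11.3]
wrist_force: [0.7, -0.5, -1.2]
opening: 0.492
```

```bash
python3 -c "
from h import *
go([.466,.0285,-.021],flatR(-89.8))
s=sensors.get_state(); np.savez('/tmp/g2.npz',p=s['ee_pos'],r=s['tcp_rot'])
R=Ro.from_euler('xyz',s['tcp_rot'],degrees=True).as_matrix(); print(R.round(4))"
```

```text
t 18.8 pos [ 0.4684  0.0293 -0.0173] inbed [-139.9 -122.     8.4] F [ 0.7 -0.5 -1.2] open 0.492
total [-2.4 -0.8 -3.7] [ 0.001  0.004 -0.001] min rows 0.1  per row of 1 : [-2.4 -0.8 -3.7] [ 0.0008  0.004  -0.0009]
[[ 4.0e-03  1.0e+00  4.4e-03]
 [-8.0e-04  4.4e-03 -1.0e+00]
 [-1.0e+00  4.0e-03  8.0e-04]]
```

```bash
cat >> h.py <<'E'
B2=bedR(np.radians(-99.0)); RB2=toolR(-B2[:,2],B2[:,1])
E
echo ok
```

```text
ok
```

Request:
{"fn": "servo_tool", "kwargs": {
  "motion": "0 0 20 0 .002 0; 0 0 40 0 0 0; 0 0 40 0 0 0; 0 0 40 0 0 0; 0 0 40 0 0 0"
}}

```text
clock: 19.22
ee_pos: [0.4559, 0.0297, 0.1572]
tcp_rot: [-91.1, 88.7, 179.1]
wrist_force: [1.3, 0.6, -1.3]
opening: 0.494
```

Request:
{"fn": "servo_tool", "kwargs": {
  "motion": "0 0 40 0 0 0; 0 0 15 0 0 0"
}}

```text
clock: 19.38
ee_pos: [0.4572, 0.0296, 0.2204]
tcp_rot: [-90.2, 89.2, -180.0]
wrist_force: [0.8, 1.3, 0.2]
opening: 0.491
```

```bash
python3 -c "
from h import *
go(bed(108,2.7,100),RB2,14)"
```

```text
t 19.38 pos [0.4572 0.0296 0.2204] inbed [ -37.9 -133.1  223.2] F [0.8 1.3 0.2] open 0.491
total [ 103.2 -204.4  -50. ] [-0.298  0.348  1.388] min rows 11.7  per row of 14 : [  7.4 -14.6  -3.6] [-0.0213  0.0248  0.0991]
```

Request:
{"fn": "servo_tool", "kwargs": {
  "motion": "8 -14 0 -.021 .025 .099; 8 -14 0 -.021 .025 .099; 8 -14 0 -.021 .025 .099; 8 -14 0 -.021 .025 .099; 8 -14 0 -.021 .025 .099"
}}

```text
clock: 19.8
ee_pos: [0.5019, -0.0421, 0.2316]
tcp_rot: [-63.9, 80.5, -124.2]
wrist_force: [0.2, 0.1, -1.4]
opening: 0.491
```

Request:
{"fn": "servo_tool", "kwargs": {
  "motion": "8 -15 0 -.021 .025 .099; 8 -15 0 -.021 .025 .099; 8 -15 0 -.021 .025 .099; 8 -15 0 -.021 .025 .099; 8 -15 0 -.021 .025 .099"
}}

```text
clock: 20.22
ee_pos: [0.544, -0.1206, 0.2311]
tcp_rot: [-80.1, 71.4, -110.1]
wrist_force: [0.1, 0.4, 0.1]
opening: 0.495
```

```bash
python3 -c "
from h import *
go(bed(108,2.7,100),RB2,4)"
```

```text
t 20.22 pos [ 0.544  -0.1206  0.2311] inbed [ 87.7 -22.4 176.4] F [0.1 0.4 0.1] open 0.495
total [ 16.3 -54.2 -60.6] [-0.092  0.091  0.355] min rows 3.0  per row of 4 : [  4.1 -13.5 -15.2] [-0.0231  0.0226  0.0887]
```

Request:
{"fn": "servo_tool", "kwargs": {
  "motion": "4 -13.5 -10 -.023 .023 .089; 4 -13.5 -12 -.023 .023 .089; 4 -13.5 -14 -.023 .023 .089; 3 -11 -14 -.02 .02 .08; 0 0 0 0 0 0"
}}

```text
clock: 20.63
ee_pos: [0.5607, -0.1758, 0.1786]
tcp_rot: [-90.8, 64.9, -98.9]
wrist_force: [-1.0, 0.1, -2.5]
opening: 0.491
```

```bash
python3 -c "
from h import *
go(bed(107,2.7,45),RB2)"
```

```text
t 20.63 pos [ 0.5607 -0.1758  0.1786] inbed [112.3   3.2 107. ] F [-1.   0.1 -2.5] open 0.491
total [ -4.1 -21.  -58.4] [ 0.001 -0.006 -0.015] min rows 1.5  per row of 2 : [ -2.  -10.5 -29.2] [ 0.0003 -0.0031 -0.0075]
```

Request:
{"fn": "servo_tool", "kwargs": {
  "motion": "-1.5 -8 -20 0 -.003 -.008; -1.5 -8 -20 0 -.003 -.007; 0 0 0 0 0 0"
}}

```text
clock: 20.88
ee_pos: [0.5575, -0.1907, 0.1387]
tcp_rot: [-89.7, 65.1, -99.1]
wrist_force: [-1.1, 0.0, -1.3]
opening: 0.494
```

```bash
python3 -c "
from h import *
go(bed(105,2.7,21),RB2)
snap('l',k=6,cs=(165,235,240,340),ct=(150,235,330,440))"
```

```text
t 20.88 pos [ 0.5575 -0.1907  0.1387] inbed [109.3   2.5  64.4] F [-1.1  0.  -1.3] open 0.494
total [ -2.2 -14.3 -41.1] [-0.002  0.003  0.008] min rows 1.0  per row of 2 : [ -1.1  -7.1 -20.6] [-0.0009  0.0014  0.0039]
```

View pics/lscene.png

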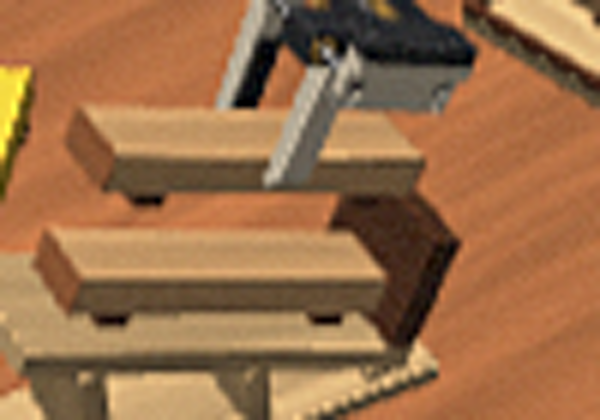

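View pics/ltop.png

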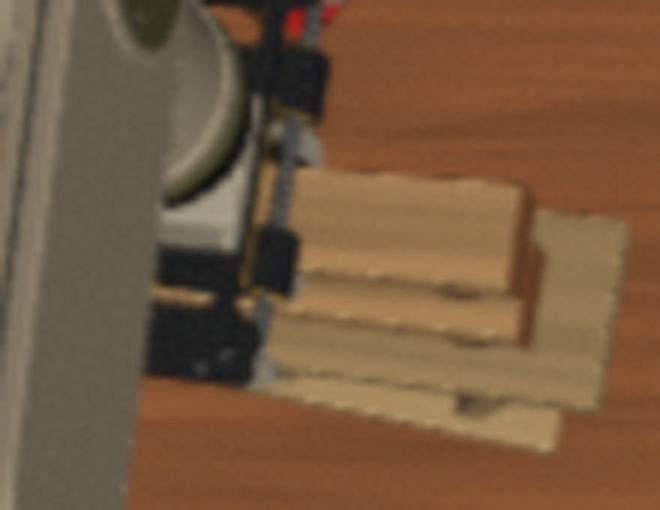

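The upper blank is aligned above the bottom one and slightly uphill of home. Lowering.

Request:
{"fn": "servo_tool", "kwargs": {
  "motion": "-1 -6 -16 -.001 .002 .004; -1 -5 -14 0 .001 .003; 0 0 0 0 0 0"
}}

```text
clock: 21.23
ee_pos: [0.5614, -0.2007, 0.1182]
tcp_rot: [-88.2, 65.1, -97.4]
wrist_force: [-1.5, 0.0, -1.1]
opening: 0.491
```

```bash
python3 -c "
from h import *
go(bed(105,2.7,19),RB2)"
```

```text
t 21.23 pos [ 0.5614 -0.2007  0.1182] inbed [108.9   8.   41.9] F [-1.5  0.  -1.1] open 0.491
total [ -6.3  -5.2 -22.4] [0.    0.013 0.   ] min rows 0.6  per row of 1 : [ -6.3  -5.2 -22.4] [0.0004 0.0131 0.0003]
```

Request:
{"fn": "servo_tool", "kwargs": {
  "motion": "-4 -3 -12 0 .011 0; -2 -1.5 -6 0 .002 0; 0 0 0 0 0 0"
}}

```text
clock: 21.48
ee_pos: [0.5567, -0.2051, 0.1019]
tcp_rot: [-89.6, 65.0, -98.7]
wrist_force: [-1.0, -0.0, -1.1]
opening: 0.49
```

```bash
python3 -c "
from h import *
go(bed(105,2.7,19),RB2)"
```

```text
t 21.48 pos [ 0.5567 -0.2051  0.1019] inbed [106.6   4.2  25. ] F [-1.  -0.  -1.1] open 0.49
total [-1.6 -0.8 -6.1] [0.001 0.003 0.001] min rows 0.2  per row of 1 : [-1.6 -0.8 -6.1] [0.0008 0.003  0.001 ]
```

Request:
{"fn": "servo_tool", "kwargs": {
  "motion": "-1.5 -1 -6 0 .003 .001; 0 0 0 0 0 0"
}}

```text
clock: 21.65
ee_pos: [0.5551, -0.206, 0.0957]
tcp_rot: [-90.0, 65.0, -99.0]
wrist_force: [-0.4, 0.8, -1.5]
opening: 0.49
```

```bash
python3 -c "
from h import *
go(bed(105,2.7,16),RB2)"
```

```text
t 21.65 pos [ 0.5551 -0.206   0.0957] inbed [105.1   2.7  18.8] F [-0.4  0.8 -1.5] open 0.49
total [-0.2 -1.1 -2.6] [ 0.001 -0.     0.   ] min rows 0.1  per row of 1 : [-0.2 -1.1 -2.6] [ 0.0007 -0.0002  0.0002]
```

Request:
{"fn": "servo_tool", "kwargs": {
  "motion": "-0.2 -0.8 -1.8 0 0 0; 0 0 0 0 0 0"
}}

```text
clock: 21.82
ee_pos: [0.5551, -0.2068, 0.0939]
tcp_rot: [-90.0, 65.0, -99.0]
wrist_force: [-0.0, -0.7, -1.8]
opening: 0.493
```

Request:
{"fn": "servo_tool", "kwargs": {
  "motion": "0 -0.5 -1 0 0 0; 0 0 0 0 0 0"
}}

```text
clock: 21.98
ee_pos: [0.5554, -0.2073, 0.0932]
tcp_rot: [-89.9, 65.0, -98.9]
wrist_force: [-0.6, -0.2, -0.4]
opening: 0.493
```

```bash
python3 -c "
from h import *
go(bed(105,2.7,16),RB2)"
```

```text
t 21.98 pos [ 0.5554 -0.2073  0.0932] inbed [105.1   3.2  16.1] F [-0.6 -0.2 -0.4] open 0.493
total [-0.5  0.2 -0.1] [0.001 0.001 0.   ] min rows 0.0  per row of 1 : [-0.5  0.2 -0.1] [0.0009 0.0006 0.    ]
```

Request:
{"fn": "servo_tool", "kwargs": {
  "motion": "0 0 -0.6 0 0 0; 0 0 0 0 0 0",
  "newtons": 7
}}

```text
clock: 22.15
ee_pos: [0.5557, -0.2073, 0.0929]
tcp_rot: [-89.8, 65.0, -98.8]
wrist_force: [-0.4, 0.1, -1.2]
opening: 0.493
```

Request:
{"fn": "servo_tool", "kwargs": {
  "motion": "0.4 2.7 -1.3 0 0 0; 0 0 0 0 0 0"
}}

```text
clock: 22.32
ee_pos: [0.5563, -0.2045, 0.0918]
tcp_rot: [-89.7, 65.0, -98.8]
wrist_force: [-0.9, 0.9, -0.9]
opening: 0.494
```

```bash
python3 -c "
from h import *
go(bed(98,2.7,16),RB2)"
```

```text
t 22.32 pos [ 0.5563 -0.2045  0.0918] inbed [101.9   3.6  16.1] F [-0.9  0.9 -0.9] open 0.494
total [-0.3  3.6 -1.7] [0.001 0.002 0.   ] min rows 0.1  per row of 1 : [-0.3  3.6 -1.7] [0.001  0.0019 0.0003]
```

Request:
{"fn": "servo_tool", "kwargs": {
  "motion": "0 1.8 -0.9 0 0 0; 0 0 0 0 0 0"
}}

```text
clock: 22.48
ee_pos: [0.5564, -0.2023, 0.0909]
tcp_rot: [-89.7, 65.0, -98.7]
wrist_force: [-0.5, 0.8, 0.1]
opening: 0.491
```

Request:
{"fn": "servo_tool", "kwargs": {
  "motion": "0 0.9 -0.5 0 0 0; 0 0 0 0 0 0"
}}

```text
clock: 22.65
ee_pos: [0.5565, -0.2011, 0.0903]
tcp_rot: [-89.7, 65.0, -98.7]
wrist_force: [-0.1, 0.1, -1.0]
opening: 0.494
```

Request:
{"fn": "servo_tool", "kwargs": {
  "motion": "0 0.9 -0.5 0 0 0"
}}

```text
clock: 22.73
ee_pos: [0.5565, -0.2003, 0.0899]
tcp_rot: [-89.7, 65.0, -98.7]
wrist_force: [-0.2, 0.0, -1.2]
opening: 0.497
```

```bash
python3 -c "
from h import *
go(bed(98,2.7,16),RB2)"
```

```text
t 22.73 pos [ 0.5565 -0.2003  0.0899] inbed [97.4  3.1 16.1] F [-0.2  0.  -1.2] open 0.497
total [-0.5 -0.5  0.2] [ 0.001  0.002 -0.   ] min rows 0.0  per row of 1 : [-0.5 -0.5  0.2] [ 0.0011  0.0021 -0.0002]
```

Request:
{"fn": "servo_tool", "kwargs": {
  "motion": "0 0.9 -0.5 0 0 0"
}}

```text
clock: 22.82
ee_pos: [0.5565, -0.1995, 0.0895]
tcp_rot: [-89.7, 64.9, -98.7]
wrist_force: [-0.7, -4.1, 0.7]
opening: 0.493
```

Request:
{"fn": "servo_tool", "kwargs": {
  "motion": "0 0.9 -0.5 0 0 0"
}}

```text
clock: 22.9
ee_pos: [0.5563, -0.1994, 0.0894]
tcp_rot: [-89.7, 64.8, -98.7]
wrist_force: [-2.1, -7.1, 2.9]
opening: 0.494
```

Request:
{"fn": "servo_tool", "kwargs": {
  "motion": "0 0.9 -0.5 0 0 0"
}}

```text
clock: 22.98
ee_pos: [0.5561, -0.1994, 0.0894]
tcp_rot: [-89.7, 64.8, -98.8]
wrist_force: [-2.0, -3.9, 2.1]
opening: 0.497
```

```bash
python3 -c "
from h import *
go(bed(98,2.7,16),RB2)
snap('m',k=6,cs=(165,235,240,340),ct=(150,235,330,440))"
```

```text
t 22.98 pos [ 0.5561 -0.1994  0.0894] inbed [96.4  2.6 16. ] F [-2.  -3.9  2.1] open 0.497
total [-0.1 -1.4  0.7] [0.005 0.002 0.001] min rows 0.0  per row of 1 : [-0.1 -1.4  0.7] [0.0046 0.0015 0.0008]
```

View pics/mscene.png

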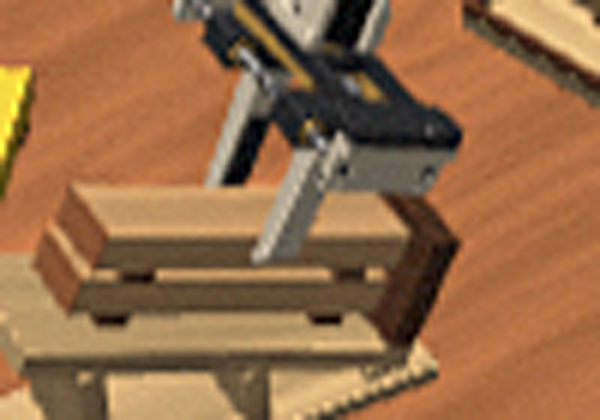

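Contact with the stop shows as about 7 N, with the tool stalled. Seating it lightly downward, then one more ease towards the stop. The weak 7 N grip limits the push.

Request:
{"fn": "servo_tool", "kwargs": {
  "motion": "0 0 0 0 0 0; 0 -0.4 -0.9 0 0 0"
}}

```text
clock: 23.25
ee_pos: [0.5563, -0.1999, 0.0889]
tcp_rot: [-89.6, 64.8, -98.7]
wrist_force: [-0.0, -0.2, 2.7]
opening: 0.492
```

Request:
{"fn": "servo_tool", "kwargs": {
  "motion": "0 -0.4 -0.9 0 0 0"
}}

```text
clock: 23.33
ee_pos: [0.5565, -0.2001, 0.0884]
tcp_rot: [-89.5, 64.8, -98.7]
wrist_force: [-3.4, 2.1, 7.1]
opening: 0.495
```

Request:
{"fn": "servo_tool", "kwargs": {
  "motion": "0 1.2 -0.6 0 0 0"
}}

```text
clock: 23.42
ee_pos: [0.5565, -0.1998, 0.0886]
tcp_rot: [-89.5, 64.7, -98.7]
wrist_force: [-3.6, -8.9, 2.3]
opening: 0.495
```

```bash
python3 -c "
from h import *
go(bed(98,2.7,16),RB2)"
```

```text
t 23.42 pos [ 0.5565 -0.1998  0.0886] inbed [96.3  3.  15.1] F [-3.6 -8.9  2.3] open 0.495
total [-0.5 -1.1  1.6] [0.006 0.003 0.001] min rows 0.1  per row of 1 : [-0.5 -1.1  1.6] [0.006  0.0027 0.0015]
```

Request:
{"fn": "servo_tool", "kwargs": {
  "motion": "0 0 0 0 0 0; 0 0 0 0 0 0; 0 0 0 0 0 0; 0 0 0 0 0 0; 0 0 0 0 0 0",
  "gripper": 0.25
}}

```text
clock: 23.83
ee_pos: [0.5571, -0.1988, 0.0881]
tcp_rot: [-89.4, 64.8, -98.5]
wrist_force: [0.2, -0.6, 0.3]
opening: 0.744
```

Request:
{"fn": "servo_tool", "kwargs": {
  "motion": "0.5 4 10 0 0 0; 1 8 20 0 0 0; 1 12 28 0 0 0; 1 14 32 0 0 0; 0 0 40 0 0 0"
}}

```text
clock: 24.25
ee_pos: [0.5523, -0.1573, 0.2121]
tcp_rot: [-92.2, 64.8, -101.1]
wrist_force: [0.5, -0.3, -0.9]
opening: 0.751
```

Request:
{"fn": "servo_tool", "kwargs": {
  "motion": "-20 0 30 0 0 0; -40 0 0 0 0 0; -40 0 0 0 0 0; -40 0 0 0 0 0; -40 0 0 0 0 0"
}}

```text
clock: 24.67
ee_pos: [0.3771, -0.155, 0.2589]
tcp_rot: [-89.2, 65.0, -98.1]
wrist_force: [0.1, 0.3, 1.5]
opening: 0.748
```

Request:
{"fn": "servo_tool", "kwargs": {
  "motion": "0 0 0 0 0 0"
}}

```text
clock: 24.75
ee_pos: [0.3719, -0.1544, 0.2599]
tcp_rot: [-88.9, 65.0, -97.9]
wrist_force: [0.2, -0.9, -0.3]
opening: 0.751
```

```bash
python3 -c "
from h import *
s=sensors.get_state(); print(s['clock'],s['ee_pos'],s['joint_pos'].round(1))
snap('n',k=6,cs=(165,255,215,335),ct=(150,240,320,450))
for n in('scene','top'):
    d=cam(n); save(d,n+'9.png'); np.savez('/tmp/'+n+'9.npz',**d)"
```

```text
24.75 [ 0.37188739 -0.15437753  0.25993225] [ -4.8 -26.3 111.5 -25.1  95.7   1.9]
```

View pics/nscene.png

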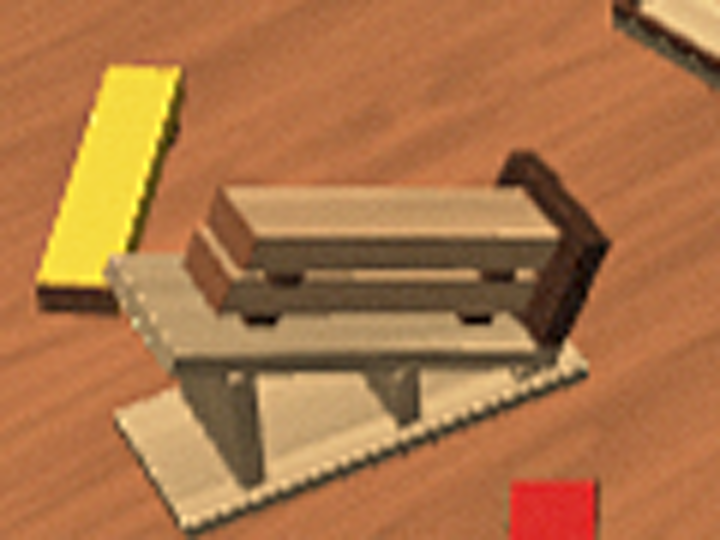

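View pics/ntop.png

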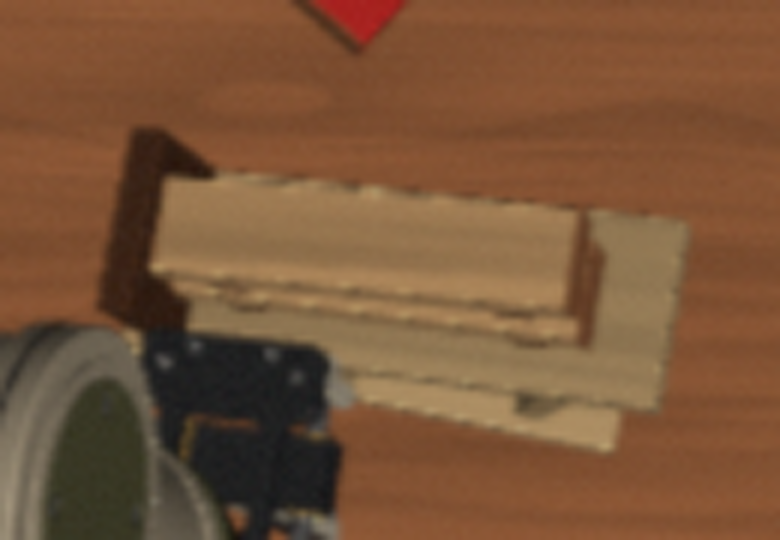

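View pics/scene9.png

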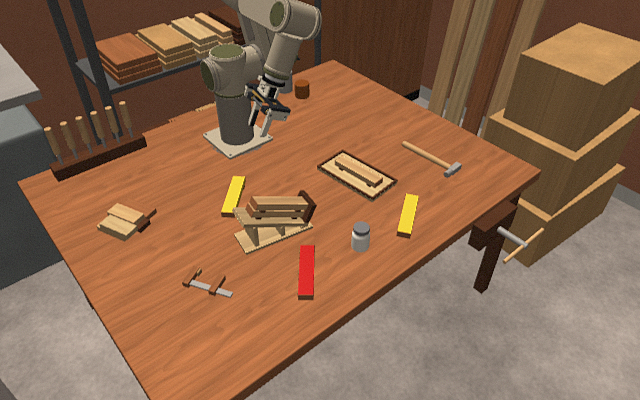

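```bash
python3 - <<'E'
from h import *
a=cv2.imread('pics/gscene.png'); snap('o'); b=cv2.imread('pics/oscene.png')
A=a[320:470,190:560]; Bm=b[320:470,190:560]
cv2.imwrite('pics/cmp.png',cv2.resize(np.vstack([A,Bm]),None,fx=1.9,fy=1.9))
# sub-pixel shift of blank in patches
g=lambda x:cv2.cvtColor(x,cv2.COLOR_BGR2GRAY).astype(np.float32)
for nm,(x0,y0,x1,y1) in dict(uphill=(250,325,330,400),mid=(330,330,440,400),rackref=(210,430,330,560),bottom=(255,385,330,440),low=(430,335,500,400)).items():
    best=None
    T=g(a)[y0:y1,x0:x1]; S=g(b)[y0-16:y1+16,x0-16:x1+16]
    r=cv2.matchTemplate(S,T,cv2.TM_CCOEFF_NORMED); _,v,_,l=cv2.minMaxLoc(r); print(nm,v,((l[0]-16)/4,(l[1]-16)/4))
d=cam('scene')
p=bed(200,0,64); print("px per bed mm x,y,z:",[(proj(d,np.array([p+B[:,i]*.005]))-proj(d,np.array([p])))[0]/5 for i in range(3)])
E
```

```text
uphill 0.9561361074447632 (0.5, 0.75)
mid 0.974134087562561 (0.5, 0.75)
rackref 0.9976184368133545 (0.0, 0.0)
bottom 0.9549901485443115 (0.0, 0.0)
low 0.986424446105957 (0.0, 0.25)
px per bed mm x,y,z: [array([-0.27546172, -0.00269072]), array([0.13630255, 0.18380096]), array([ 0.09924219, -0.26174082])]
```

View pics/cmp.png

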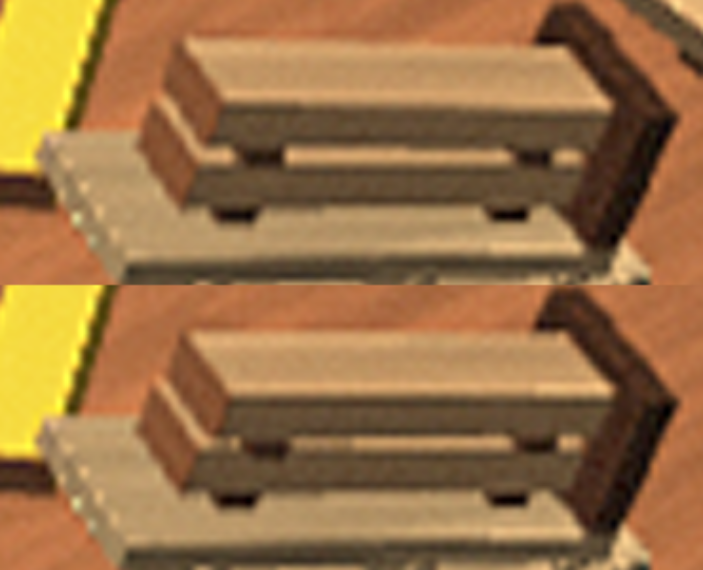

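```bash
python3 - <<'E'
from h import *
snap('o2'); 
g=lambda f:cv2.cvtColor(cv2.imread(f),cv2.COLOR_BGR2GRAY).astype(np.float32)
cv2.imwrite('pics/cmpt.png',np.hstack([cv2.imread('pics/gtop.png')[100:360,80:460],cv2.imread('pics/o2top.png')[100:360,80:460]]))
for n,c0 in(('scene',(110,180)),('top',(140,310))):
    a=g(f'pics/g{n}.png'); b=(g(f'pics/o{n}.png')+g(f'pics/o2{n}.png'))/2
    d=cam(n)
    for x in(15,40,65,90,115,140,165,190):
        # patch around the front(+y)/back top edges at bed x
        for y in(23.,-23.):
            q=proj(d,np.array([bed(x,y+2.5,65)]))[0]; J=(proj(d,np.array([bed(x,y+7.5,65)]))[0]-q)/5
            u,v=((q-np.array([c0[1],c0[0]])+.5)*4)
            # 1D profile perpendicular: sample along projected y direction
            t=np.linspace(-12,12,97)
            def prof(im):
                acc=0
                for dx in np.linspace(-8,8,9):
                    P=proj(d,np.array([bed(x+dx,y+2.5+tt,65) for tt in t])); m=((P-np.array([c0[1],c0[0]])+.5)*4-.5).astype(np.float32)
                    acc=acc+cv2.remap(im,m[:,0:1],m[:,1:2],cv2.INTER_LINEAR)[:,0]
                return acc/9
            pa,pb=prof(a),prof(b)
            best=max(((np.corrcoef(pa[24:-24],pb[24+k:len(pb)-24+k])[0,1],k*.25) for k in range(-24,25)))
            print(n,x,y,"dy",best[1],round(best[0],3),end=' | ')
        print()
E
```

```text
scene 15 23.0 dy 1.0 1.0 | scene 15 -23.0 dy 0.5 0.999 | 
scene 40 23.0 dy 1.75 0.999 | scene 40 -23.0 dy 2.0 1.0 | 
scene 65 23.0 dy 1.5 0.999 | scene 65 -23.0 dy 1.25 0.999 | 
scene 90 23.0 dy 2.75 0.999 | scene 90 -23.0 dy 2.5 0.999 | 
scene 115 23.0 dy 3.5 0.999 | scene 115 -23.0 dy 3.25 0.996 | 
scene 140 23.0 dy 3.75 0.999 | scene 140 -23.0 dy 4.5 0.998 | 
scene 165 23.0 dy 4.5 1.0 | scene 165 -23.0 dy 5.5 1.0 | 
scene 190 23.0 dy 5.5 1.0 | scene 190 -23.0 dy 5.5 1.0 | 
top 15 23.0 dy 0.75 1.0 | top 15 -23.0 dy 2.25 0.984 | 
top 40 23.0 dy 0.5 0.954 | top 40 -23.0 dy 2.25 0.995 | 
top 65 23.0 dy 2.0 0.917 | top 65 -23.0 dy 2.75 0.989 | 
top 90 23.0 dy 0.5 0.929 | top 90 -23.0 dy 3.25 0.988 | 
top 115 23.0 dy 1.5 0.887 | top 115 -23.0 dy 4.0 0.99 | 
top 140 23.0 dy 5.5 0.947 | top 140 -23.0 dy 4.75 0.996 | 
top 165 23.0 dy 5.5 0.932 | top 165 -23.0 dy 5.25 0.999 | 
top 190 23.0 dy 5.25 0.857 | top 190 -23.0 dy 5.5 0.999 |
```

View pics/cmpt.png

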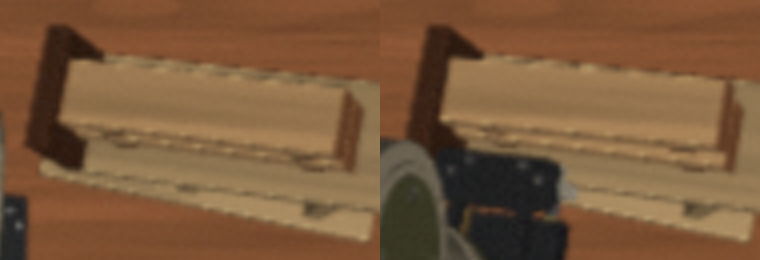

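```bash
python3 - <<'E'
from h import *
snap('o3')
g=lambda f:cv2.cvtColor(cv2.imread(f),cv2.COLOR_BGR2GRAY).astype(np.float32)
for n,c0 in(('scene',(110,180)),('top',(140,310))):
    a=g(f'pics/g{n}.png'); b=(g(f'pics/o{n}.png')+g(f'pics/o2{n}.png')+g(f'pics/o3{n}.png'))/3
    d=cam(n); t=np.linspace(-12,12,97)
    for y in(-14,-5,5,14):
        def prof(im,sh):
            acc=0
            for dy in np.linspace(-4,4,9):
                P=proj(d,np.array([bed(200+tt,y+sh+dy,65) for tt in t])); m=((P-np.array([c0[1],c0[0]])+.5)*4-.5).astype(np.float32)
                acc=acc+cv2.remap(im,m[:,0:1],m[:,1:2],cv2.INTER_LINEAR)[:,0]
            return acc/9
        pa,pb=prof(a,0),prof(b,5.5)
        best=max(((np.corrcoef(pa[24:-24],pb[24+k:len(pb)-24+k])[0,1],k*.25) for k in range(-24,25)))
        print(n,y,"dx",best[1],round(best[0],3))
E
```

```text
scene -14 dx -0.25 0.997
scene -5 dx 1.0 1.0
scene 5 dx -0.5 0.999
scene 14 dx 0.5 1.0
top -14 dx 1.0 0.999
top -5 dx 0.25 0.999
top 5 dx 0.0 1.0
top 14 dx -0.25 0.996
```

```bash
python3 - <<'E'
from h import *
up=lambda im:cv2.cvtColor(cv2.resize(im[110:270,180:340],None,fx=4,fy=4,interpolation=cv2.INTER_CUBIC),cv2.COLOR_RGB2GRAY).astype(np.float32)
g=lambda f:cv2.cvtColor(cv2.imread(f),cv2.COLOR_BGR2GRAY).astype(np.float32)
s0=dict(np.load('/tmp/scene0.npz')); s9=dict(np.load('/tmp/scene9.npz'))
a0=up(s0['img']); G=g('pics/gscene.png'); I9=up(s9['img']); d=s0; t=np.linspace(-10,10,81)
def dy(a,b,x,y,z):
    def prof(im):
        acc=0
        for dx in np.linspace(-8,8,9):
            P=proj(d,np.array([bed(x+dx,y+tt,z) for tt in t])); m=((P-np.array([180,110])+.5)*4-.5).astype(np.float32)
            acc=acc+cv2.remap(im,m[:,0:1],m[:,1:2],cv2.INTER_LINEAR)[:,0]
        return acc/9
    pa,pb=prof(a),prof(b)
    return max(((round(np.corrcoef(pa[20:-20],pb[20+k:len(pb)-20+k])[0,1],3),k*.25) for k in range(-20,21)))
for x in(20,50,100,150,180):
    print(x,"middle start->g (edge z41)",dy(a0,G,x,23,41),"bottom start->end (z9)",dy(a0,I9,x,23,9), "start mid vs end upper z41",dy(a0,I9,x,23,41))
E
```

```text
20 middle start->g (edge z41) (np.float64(1.0), 0.0) bottom start->end (z9) (np.float64(1.0), -0.75) start mid vs end upper z41 (np.float64(0.999), 0.75)
50 middle start->g (edge z41) (np.float64(0.996), -0.25) bottom start->end (z9) (np.float64(0.999), 0.0) start mid vs end upper z41 (np.float64(0.886), -1.75)
100 middle start->g (edge z41) (np.float64(1.0), 0.0) bottom start->end (z9) (np.float64(1.0), 0.0) start mid vs end upper z41 (np.float64(0.987), 2.75)
150 middle start->g (edge z41) (np.float64(1.0), 0.25) bottom start->end (z9) (np.float64(1.0), 0.5) start mid vs end upper z41 (np.float64(0.99), 3.25)
180 middle start->g (edge z41) (np.float64(0.999), -0.5) bottom start->end (z9) (np.float64(1.0), 0.0) start mid vs end upper z41 (np.float64(0.999), 4.25)
```

```bash
python3 - <<'E'
from h import *
s=dict(np.load('/tmp/scene9.npz')); W=cloud(s)
m=(W[...,2]>.036)&(W[...,2]<.06)&(W[...,0]>.38)&(W[...,0]<.65)&(W[...,1]>.14)&(W[...,1]<.28)
p=W[m]; c,n=fitplane(p); print(len(p),p.mean(0),"n",n,cv2.minAreaRect(p[:,:2].astype(np.float32)))
s0=dict(np.load('/tmp/scene0.npz'))
for nm,(u0,v0,u1,v1) in dict(jar=(345,215,378,258),hammer=(395,135,468,180),clamp=(175,260,240,305)).items():
    df=np.abs(s['img'][v0:v1,u0:u1].astype(int)-s0['img'][v0:v1,u0:u1]).mean(); print(nm,"mean diff",df)
st=sensors.get_state(); print(st['clock'],st['ee_pos'],st['wrist_force'])
E
```

```text
468 [0.52622184 0.20253049 0.04296273] n [0.00129019 0.00498312 0.99998675] ((0.5214158892631531, 0.20318999886512756), (0.20858556032180786, 0.058740247040987015), 6.09559965133667)
jar mean diff 2.8195912614517264
hammer mean diff 2.8562151192288177
clamp mean diff 2.897207977207977
25.5 [ 0.37716981 -0.15504315  0.25868132] [ 0.64019887 -0.29177075 -1.07294402]
```

```bash
python3 -c "
from h import *
print(ticket.job_done())"
```

```text
the job is handed in; nothing more can be done
None
```

I finished the job and handed it in at about 25.5 s on the robot's clock. I saw no problems in my last checks, but no verdict is reported.

I set the upper blank aside on the bench and laid the middle one lengthwise in the planing tray. I then stacked the upper blank back on the bottom one and eased it against the end stop with a weak 7 N grip. The wrist force there peaked at about 10 N, well under the 40 N limit.

**Last checks, from the camera images:**
- **Middle blank:** it lies flat (tilt about 0.005 rad) on the tray floor, near the centre and lined up with the tray to within about 1°.
- **Upper blank:** it is about 0.3 mm from home along the bed. It is not perfectly square: about 3 mm off the centre line and turned about 0.03 rad. Both are inside the limits (6 mm and 0.05 rad), so I left it.
- **Bottom blank, jar, hammer and clamp:** none of them moved as far as the images show.

**What disagreed:**
- **Finger-tip position:** the reported TCP lies about 34 mm beyond the visible finger tips. A trial close on empty air confirmed it, and I allowed for it in every move after that.
- **Force while setting down:** both times I set a blank down, the wrist force spiked for a moment at contact, 37 N on the bench and 25 N on the tray floor.

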